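Cool the weld coupons and dip the torch under extraction

TASK

Turn the green extraction knob to the white tick on its base without touching the other three knobs. With it left there, set every welded T-coupon on the table crosswise at the upper end of the sloping cooling rack, base down, and let it slide down to the yellow stop or against the coupon before it; also dip the torch's copper nozzle well below the rim of the orange pot for about a second and lay the torch back in both saddles of its rest, nozzle facing the way it did (coupons and torch in either order). Only when all that is done turn the green knob back to off, leaving the pot, the tape roll and the spray can where they are.

Things in the scene. Friction and masses are not known exactly. Their poses are not given: they have to be found in the camera images.
- knob_green (a joint): angle of the fume-extraction knob, the green one of the four on the grey console (its place in the row varies); rad, growing clockwise from above: 0 = off (end stop, pointer at the white dot on its base, towards the robot), 1.2 = the white tick on its base, 2.0 = end stop. Stays where left (friction 0.06 N m). Starts at 0 to 0.5
- knob_green_grip (a point): centre of the green knob's upright grip bar, on the turning axis, 75 mm above the table. Bar 40 mm long (this point's x), 14 mm wide (y); its top is 7 mm above this point. A disc 42 mm across has its top 23 mm below this point. White pointer stripe at the bar's -x end. Turns with the knob, z up. Black base under it 64 mm across
- console: grey console, 105 x 300 mm, 38 mm tall with its top plate, fixed; origin at the centre of its underside; x away from the robot, y along the row of knobs. The knob axes lie 5 mm to -x of its middle line, 68 mm apart, at y = -102, -34, 34 and 102 mm
- deck: fixed sloping deck of the cooling rack. Origin on the surface at the face of the yellow stop, mid-width; x points 19 degrees (0.34 rad) down the slope, away from the robot; y across; z square to the surface, which runs from x = 0 (30 mm up) to -300 mm (130 mm up). 104 mm wide between 18 mm walls. Slippery (friction about 0.2). A black bumper on the stop meets the web: coupon centre then at x = -24 mm
- torch_grip (a point): where the detached torch is best held, half-way up its black handle 150 mm long (x), 26 wide (y), 28 tall (z); the handle's middle is 15 mm to -x of this point. From its +x end a brass neck bends down into an upright copper nozzle, whose tip is at x = +120, z = -85 mm from this point. Centre of mass 10 mm to +x. 0.32 kg
- torch_tip (a point): centre of the lower end of the copper nozzle; the nozzle is 22 mm in diameter and 50 mm long, upright
- rest_seat (a point): where point torch_grip lies when the torch is home in its fixed rest, 115 mm above the table, x towards the nozzle. Two U-shaped saddles, 10 mm thick, 75 mm to -x and 51 mm to +x of this point: 36 mm wide inside, 50 mm outside, floors 14 mm below this point, cheeks to 2 mm above it; open between the saddles down to a plate 8 mm thick
- pot: round orange open dip pot, standing loose, 0.6 kg, 60 mm tall, rim 90 mm across, walls 4 mm, empty; origin at the centre of its foot
- pot_rim (a point): centre of the pot's mouth, 60 mm above the table
- coupon0_mid (a point): welded T-joint steel coupon, 0.41 kg: a flat base 90 x 46 x 6 mm with an upright web 90 mm long (x), 9 mm thick (y) and 34 mm tall on its middle line; 40 mm tall in all. This point is its centre, half-way up (20 mm above its underside). May be absent
- coupon1_mid (a point): welded T-joint steel coupon, 0.41 kg: a flat base 90 x 46 x 6 mm with an upright web 90 mm long (x), 9 mm thick (y) and 34 mm tall on its middle line; 40 mm tall in all. This point is its centre, half-way up (20 mm above its underside). May be absent
- coupon2_mid (a point): welded T-joint steel coupon, 0.41 kg: a flat base 90 x 46 x 6 mm with an upright web 90 mm long (x), 9 mm thick (y) and 34 mm tall on its middle line; 40 mm tall in all. This point is its centre, half-way up (20 mm above its underside). May be absent
- coupon3_mid (a point): welded T-joint steel coupon, 0.41 kg: a flat base 90 x 46 x 6 mm with an upright web 90 mm long (x), 9 mm thick (y) and 34 mm tall on its middle line; 40 mm tall in all. This point is its centre, half-way up (20 mm above its underside). May be absent
- coupon4_mid (a point): welded T-joint steel coupon, 0.41 kg: a flat base 90 x 46 x 6 mm with an upright web 90 mm long (x), 9 mm thick (y) and 34 mm tall on its middle line; 40 mm tall in all. This point is its centre, half-way up (20 mm above its underside). May be absent
- knob_red_grip (a point): centre of the grip bar of the red knob, on its axis; same size and axes as the green one, 68 mm from the next; not to be touched
- knob_yellow_grip (a point): centre of the grip bar of the yellow knob, on its axis; same size and axes as the green one, 68 mm from the next; not to be touched
- knob_black_grip (a point): centre of the grip bar of the black knob, on its axis; same size and axes as the green one, 68 mm from the next; not to be touched
- spray: not part of the job: blue spray can, 56 mm across, 170 mm tall, standing; origin at the centre of its foot
- tape: not part of the job: yellow roll of tape lying flat, 76 mm across, 24 mm thick; origin at the centre of its underside
Things that resemble listed ones, but are neither listed nor needed, are in the scene too. Leave any purple look-alike of the part that bears coupon4_mid alone.

How it is judged:
On the way, in this order (a step that is already met when the one before it is completed fails the run):
1. the green knob stands at its white tick (within 0.2 rad) (value of joint knob_green between 1 and 1.4 rad), for 0.3 s.
2. the nozzle tip is in the pot, at least 15 mm below its rim, for 0.4 s, extraction on (all of step 1 and horizontal distance between torch_tip and pot_rim below 0.04 m and z of torch_tip in the frame of pot_rim below -0.015 m), for 0.4 s.
3. all coupons are down the rack and the torch is back in its rest, extraction still on (all of step 1 and z of coupon0_mid in the frame of deck between 0.014 and 0.026 m and x of coupon0_mid in the frame of deck between -0.225 and 0 m and y of coupon0_mid in the frame of deck between -0.02 and 0.02 m and linear speed of each of coupon0, coupon1, coupon2, coupon3, coupon4, torch below 0.02 m/s and angle between each of coupon0_mid, coupon1_mid, coupon2_mid, coupon3_mid, coupon4_mid's own z axis and vertical below 0.6 rad and angle between the x axis of each of coupon0_mid, coupon1_mid, coupon2_mid, coupon3_mid, coupon4_mid and the y axis of deck, either way round below 0.3 rad and (x of coupon0_mid in the frame of deck above -0.034 m or distance between coupon0_mid and coupon1_mid below 0.056 m or distance between coupon0_mid and coupon2_mid below 0.056 m or distance between coupon0_mid and coupon3_mid below 0.056 m or distance between coupon0_mid and coupon4_mid below 0.056 m) and z of coupon1_mid in the frame of deck between 0.014 and 0.026 m and x of coupon1_mid in the frame of deck between -0.225 and 0 m and y of coupon1_mid in the frame of deck between -0.02 and 0.02 m and (x of coupon1_mid in the frame of deck above -0.034 m or distance between coupon1_mid and coupon0_mid below 0.056 m or distance between coupon1_mid and coupon2_mid below 0.056 m or distance between coupon1_mid and coupon3_mid below 0.056 m or distance between coupon1_mid and coupon4_mid below 0.056 m) and z of coupon2_mid in the frame of deck between 0.014 and 0.026 m and x of coupon2_mid in the frame of deck between -0.225 and 0 m and y of coupon2_mid in the frame of deck between -0.02 and 0.02 m and (x of coupon2_mid in the frame of deck above -0.034 m or distance between coupon2_mid and coupon0_mid below 0.056 m or distance between coupon2_mid and coupon1_mid below 0.056 m or distance between coupon2_mid and coupon3_mid below 0.056 m or distance between coupon2_mid and coupon4_mid below 0.056 m) and z of coupon3_mid in the frame of deck between 0.014 and 0.026 m and x of coupon3_mid in the frame of deck between -0.225 and 0 m and y of coupon3_mid in the frame of deck between -0.02 and 0.02 m and (x of coupon3_mid in the frame of deck above -0.034 m or distance between coupon3_mid and coupon0_mid below 0.056 m or distance between coupon3_mid and coupon1_mid below 0.056 m or distance between coupon3_mid and coupon2_mid below 0.056 m or distance between coupon3_mid and coupon4_mid below 0.056 m) and z of coupon4_mid in the frame of deck between 0.014 and 0.026 m and x of coupon4_mid in the frame of deck between -0.225 and 0 m and y of coupon4_mid in the frame of deck between -0.02 and 0.02 m and (x of coupon4_mid in the frame of deck above -0.034 m or distance between coupon4_mid and coupon0_mid below 0.056 m or distance between coupon4_mid and coupon1_mid below 0.056 m or distance between coupon4_mid and coupon2_mid below 0.056 m or distance between coupon4_mid and coupon3_mid below 0.056 m) and x of any of coupon0_mid, coupon1_mid, coupon2_mid, coupon3_mid, coupon4_mid in the frame of deck above -0.034 m and distance between torch_grip and rest_seat below 0.03 m and z of torch_grip in the frame of rest_seat below 0.008 m and angle between the x axis of torch_grip and the x axis of rest_seat, either way round below 0.15 rad and x of torch_tip in the frame of rest_seat above 0.08 m and z of torch_tip in the frame of rest_seat below -0.06 m), for 0.2 s.
At the end, for the whole second after the job is handed in: Green knob off (under 0.18 rad); every coupon at rest on the rack, base down, crosswise, the first within 10 mm of the stop, each other against its neighbour (centres under 56 mm apart); torch in its rest, within 30 mm and 0.15 rad of home, nozzle down in front (value of joint knob_green below 0.18 rad and z of coupon0_mid in the frame of deck between 0.014 and 0.026 m and x of coupon0_mid in the frame of deck between -0.225 and 0 m and y of coupon0_mid in the frame of deck between -0.02 and 0.02 m and linear speed of each of coupon0, coupon1, coupon2, coupon3, coupon4, torch below 0.02 m/s and angle between each of coupon0_mid, coupon1_mid, coupon2_mid, coupon3_mid, coupon4_mid's own z axis and vertical below 0.6 rad and angle between the x axis of each of coupon0_mid, coupon1_mid, coupon2_mid, coupon3_mid, coupon4_mid and the y axis of deck, either way round below 0.3 rad and (x of coupon0_mid in the frame of deck above -0.034 m or distance between coupon0_mid and coupon1_mid below 0.056 m or distance between coupon0_mid and coupon2_mid below 0.056 m or distance between coupon0_mid and coupon3_mid below 0.056 m or distance between coupon0_mid and coupon4_mid below 0.056 m) and z of coupon1_mid in the frame of deck between 0.014 and 0.026 m and x of coupon1_mid in the frame of deck between -0.225 and 0 m and y of coupon1_mid in the frame of deck between -0.02 and 0.02 m and (x of coupon1_mid in the frame of deck above -0.034 m or distance between coupon1_mid and coupon0_mid below 0.056 m or distance between coupon1_mid and coupon2_mid below 0.056 m or distance between coupon1_mid and coupon3_mid below 0.056 m or distance between coupon1_mid and coupon4_mid below 0.056 m) and z of coupon2_mid in the frame of deck between 0.014 and 0.026 m and x of coupon2_mid in the frame of deck between -0.225 and 0 m and y of coupon2_mid in the frame of deck between -0.02 and 0.02 m and (x of coupon2_mid in the frame of deck above -0.034 m or distance between coupon2_mid and coupon0_mid below 0.056 m or distance between coupon2_mid and coupon1_mid below 0.056 m or distance between coupon2_mid and coupon3_mid below 0.056 m or distance between coupon2_mid and coupon4_mid below 0.056 m) and z of coupon3_mid in the frame of deck between 0.014 and 0.026 m and x of coupon3_mid in the frame of deck between -0.225 and 0 m and y of coupon3_mid in the frame of deck between -0.02 and 0.02 m and (x of coupon3_mid in the frame of deck above -0.034 m or distance between coupon3_mid and coupon0_mid below 0.056 m or distance between coupon3_mid and coupon1_mid below 0.056 m or distance between coupon3_mid and coupon2_mid below 0.056 m or distance between coupon3_mid and coupon4_mid below 0.056 m) and z of coupon4_mid in the frame of deck between 0.014 and 0.026 m and x of coupon4_mid in the frame of deck between -0.225 and 0 m and y of coupon4_mid in the frame of deck between -0.02 and 0.02 m and (x of coupon4_mid in the frame of deck above -0.034 m or distance between coupon4_mid and coupon0_mid below 0.056 m or distance between coupon4_mid and coupon1_mid below 0.056 m or distance between coupon4_mid and coupon2_mid below 0.056 m or distance between coupon4_mid and coupon3_mid below 0.056 m) and x of any of coupon0_mid, coupon1_mid, coupon2_mid, coupon3_mid, coupon4_mid in the frame of deck above -0.034 m and distance between torch_grip and rest_seat below 0.03 m and z of torch_grip in the frame of rest_seat below 0.008 m and angle between the x axis of torch_grip and the x axis of rest_seat, either way round below 0.15 rad and x of torch_tip in the frame of rest_seat above 0.08 m and z of torch_tip in the frame of rest_seat below -0.06 m); the robot touches nothing.
It fails at once if the red knob is touched by the robot (contact force between any of the fingers, the arm and knob_red above 1 N).
It fails at once if the yellow knob is touched by the robot (contact force between any of the fingers, the arm and knob_yellow above 1 N).
It fails at once if the black knob is touched by the robot (contact force between any of the fingers, the arm and knob_black above 1 N).
It fails at once if the pot is tipped or shoved more than 40 mm (angle between pot's own z axis and vertical above 0.4 rad or distance of pot from where it was at the start of the episode above 0.04 m).
It fails at once if the spray can or tape roll is knocked or shoved more than 60 mm (distance of any of spray, tape from where it was at the start of the episode above 0.06 m).
Of coupon0, coupon1, coupon2, coupon3, coupon4 only 3 to 5 are there at a start; the rules pass over those that are not, and their reading is None.
At some moment in a run one of coupon0, coupon1, coupon2, coupon3, coupon4 may be knocked a few centimetres aside while the robot is not near it.
It also fails if it takes over 210 s, if anything falls off the work surface, if the arm or the gripper's body presses on something with over 40 N, if the wrist force passes 120 N, or if a joint passes its speed limit or range.

ROBOT

A 6-joint arm with a two-finger parallel gripper is mounted at the origin on the work surface. World frame = base frame: x ahead of the robot, y to its left, z up, the work surface at z = 0. Lengths are in m, angles in rad, forces in N, time in s.
With the tool pointing down it reaches from about 0.25 to 0.775 m from the base axis. Payload 4 kg.
Tool frame: the origin (TCP) lies at the very end of the fingers, on their centre line; the grasp point (between the pads) lies tcp_to_grasp behind it (tcp_to_grasp is the distance from the TCP to the grasp point, in m); z points along the fingers, y is the direction in which the jaws open and shut (so a half turn about z gives the same grasp; the last joint's range is limited). The gripper opens to 94 mm and grips with 3 to 60 N. Pads are 16 mm wide; open, the fingers measure 119 mm over their backs; the gripper's body (75 mm by 177 mm) begins 78 mm behind the grasp point.
Start: joints at [-1.316, 0.087, 1.371, -0, 1.684, -0.103], TCP at [0.193, -0.515, 0.206] pointing down, gripper open.
Joint ranges: [-3.1, 3.1], [-0.76, 2.03], [0.27, 2.55], [-1.08, 4.22], [0.17, 2.65], [-2.57, 2.57]. Speed limits (rad/s): [2.79, 2.79, 3.14, 3.14, 3.14, 3.14].

INTERFACE

Orientations are given as [roll, pitch, yaw] about the fixed x, y, z axes, in that order (R = Rz(yaw) Ry(pitch) Rx(roll)).
In Python, from bench import * gives the robot as it stands.
- The arm moves only by the tool play_rows, never from a script. Its argument "rows" is a list of rows, each a list of 3 entries, a list of its own where there are three numbers: the finger opening in cm, from 0 to 9.4, then the shift along the world's x, y, z in cm, then the turn, a rotation vector about the world's x, y, z in rad. A call has 1 to 8 rows; each row is the pose to reach, as a shift and turn from the pose commanded when the call began; what a row does not reach only later rows make up. A row lasts 1/12 s, in which the tool goes at most 41.7 mm and 7.16 degrees, less where a joint would pass 70% of its speed; a pose out of reach is approached as far as the arm can. A call with a gripper value outside its range is refused whole. The fingers move at their own pace and stop on an object; the grip force is fixed at half the most. Time passes only in rows, so rows that repeat a pose let the fingers close. It gives the time, the measured TCP pose, the force and the opening at its end, in the units of the state.
- get_obs(): the state, without advancing time (a new reading comes with each control period).
- snapshot(name): name is "side" or "top"; returns a dict with "pixels" (400x640x3 uint8, red, green, blue), "fx", "fy", "cx", "cy" (pixels), "rvec" (rotation vector, rad) and "tvec" (3), from world to camera coordinates, as OpenCV has them. Camera axes: x right, y down, z forward; pixel columns grow to the right and rows downward; lengths in m; the calibration is good to about 2 mm. A picture is of the moment at which its call begins. There is no depth.
- close_job(): hands the job in, once; it reports no verdict.
Trained networks look in the newest picture that a camera, given by its name, has taken for a name from the list of things; names that differ only in an ending like _2 or _b are one class to them, and where a whole thing is asked for, a point or a joint stands for the part that bears it (a point fixed in the world has none). Each returns a list of dicts, best first, with "confidence" (0 to 1); they miss things now and then, are a little off and sometimes report something else, mostly with a low value. They report only what shows in the picture. A call takes as long as a camera call. They do not tell look-alikes from the thing itself.
- silhouettes(camera, label): "mask" (400x640 bool, what is visible of it) and "point" ([row, column] in pixels, amid what is visible of it).
The state is a dict: "time": time; "joint_positions": joint angles; "qvel": joint speeds; "joint_torque": joint torques, N m; "tool_pos": TCP position; "ee_rot": TCP orientation; "wrist_force": force on the tool from outside, world axes, zero at the start; "wrist_torque": the same for the moment, N m; "width": finger opening in m.
Only numpy, scipy, OpenCV 4.12 (cv2) and the standard library are available. Lean on these libraries where they do the work, as an engineer would, in place of code of your own. Each camera call takes 0.05 s, during which the arm holds its last target. There are 200 camera calls.

## Working session

There is one attempt and no reset: what is moved stays moved. The work goes in short steps, Python scripts to look and compute and a tool call to move; the robot and the scene stay as the last step left them, time stands still between calls to the robot, and variables do not carry over. Pictures are saved under pics/ and viewed, about 12 in all and at most 16, crops included, and the job is handed in when it is done.

Besides the shell and the picture viewer there is one more tool, called in YAML: its name, and indented under it one key for each argument. play_rows: Moves the arm, as the interface text tells. Its arguments: {"type":"object","properties":{"rows":{"type":"array"}},"required":["rows"]}

```bash
ls; mkdir -p pics
cat > h.py <<'E'
from bench import *
import numpy as np, cv2
def cam(n):
    s=snapshot(n); R=cv2.Rodrigues(np.array(s["rvec"],float))[0]; t=np.array(s["tvec"],float).ravel()
    K=np.array([[s["fx"],0,s["cx"]],[0,s["fy"],s["cy"]],[0,0,1.]])
    return dict(im=s["pixels"],R=R,t=t,K=K)
def proj(c,P):
    p=np.atleast_2d(P)@c["R"].T+c["t"]; q=p@c["K"].T; return q[:,:2]/q[:,2:]
def onz(c,uv,z):
    uv=np.atleast_2d(np.array(uv,float)); d=np.c_[uv,np.ones(len(uv))]@np.linalg.inv(c["K"]).T@c["R"]; o=-c["R"].T@c["t"]
    return o+d*((z-o[2])/d[:,2])[:,None]
def save(c,name,crop=None,s=1):
    im=c["im"]
    if crop: r0,r1,c0,c1=crop; im=im[r0:r1,c0:c1]
    im=cv2.resize(im,None,fx=s,fy=s,interpolation=cv2.INTER_CUBIC); cv2.imwrite("pics/"+name+".png",im[:,:,::-1])
E
python3 - <<'E'
from h import *
for n in ("top","side"):
    c=cam(n); save(c,n+"0",s=1.25); print(n,"cam at",-c["R"].T@c["t"], c["K"][0,0])
    for l in ["knob_green_grip","console","deck","torch_grip","pot","coupon0_mid","spray","tape"]:
        for d in silhouettes(n,l):
            if d["confidence"]>.3:
                m=d["mask"].astype(np.uint8); r=cv2.minAreaRect(cv2.findNonZero(m)); print(l,round(d["confidence"],2),d["point"],m.sum(),np.round(r[0]),np.round(r[1]),round(r[2]), onz(c,[d["point"][::-1]],0.0)[0].round(3))
print(get_obs())
E
```

```text
pics
top cam at [ 0.3628557  -0.01266123  1.00597236] 367.5985088343908
knob_green_grip 0.73 [171.4, 317.3] 192 [318. 169.] [14. 15.] 50 [0.635 0.023 0.   ]
console 0.76 [173.4, 305.4] 2527 [306. 170.] [109.  39.] 1 [0.629 0.056 0.   ]
deck 0.85 [189.8, 186.7] 5459 [187. 190.] [ 52. 119.] 15 [0.578 0.391 0.   ]
torch_grip 0.62 [200.8, 481.3] 1019 [480. 195.] [84. 19.] 80 [ 0.555 -0.431  0.   ]
torch_grip 0.59 [174.1, 302.9] 2395 [306. 169.] [109.  40.] 1 [0.627 0.063 0.   ]
torch_grip 0.33 [209.8, 463.5] 1501 [471. 209.] [67. 41.] 87 [ 0.529 -0.381  0.   ]
pot 0.91 [170.9, 396.7] 1042 [397. 174.] [34. 37.] 45 [ 0.638 -0.201  0.   ]
spray 0.6 [132.0, 428.4] 937 [428. 131.] [22. 47.] 36 [ 0.754 -0.294  0.   ]
tape 0.57 [248.9, 434.7] 451 [428. 253.] [28. 29.] 90 [ 0.421 -0.298  0.   ]
side cam at [0.06939838 0.69048391 0.72702431] 399.90319856934207
knob_green_grip 0.39 [184.4, 410.6] 450 [411. 183.] [20. 24.] 90 [ 0.413 -0.286  0.   ]
console 0.6 [224.7, 280.3] 2250 [283. 215.] [ 41. 107.] 50 [0.632 0.082 0.   ]
deck 0.88 [281.2, 223.2] 5951 [221. 282.] [130.  61.] 17 [0.618 0.31  0. 
[... 690 characters left out ...]
9.] 37 [0.49  0.174 0.   ]
{'time': 0.9, 'joint_positions': array([-1.31608754e+00,  8.71919509e-02,  1.37071607e+00,  2.08550997e-05,
        1.68357975e+00, -1.03098537e-01]), 'qvel': array([ 0.00278828,  0.00121397,  0.00106569,  0.00086162, -0.00090841,
       -0.00043137]), 'joint_torque': array([ 1.59461943e-04, -3.40039694e+01, -3.02600276e+01,  7.18882447e-02,
        2.35313165e-02, -3.81906005e-06]), 'tool_pos': array([ 0.19262991, -0.51518464,  0.20550212]), 'ee_rot': array([ 3.14148619e+00, -9.81790477e-06,  3.57809667e-01]), 'wrist_force': array([ 0.46461722, -0.26838842,  0.86988201]), 'wrist_torque': array([ 0.00506447, -0.00816426,  0.04385946]), 'width': 0.09408910431283034}
```

View pics/top0.png

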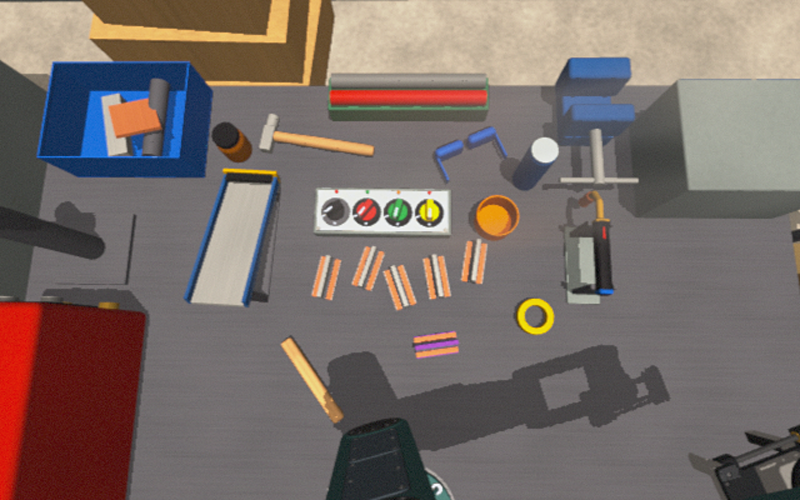

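View pics/side0.png

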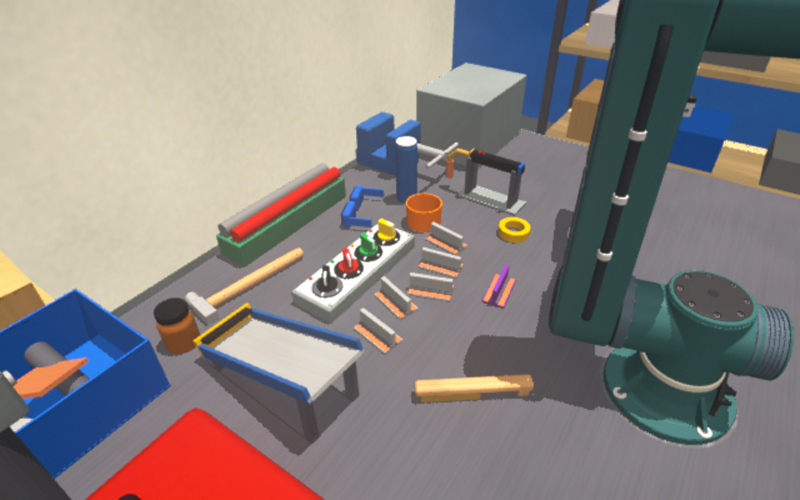

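Five orange-and-grey coupons sit at (326,277), (368,268), (399,287), (437,277) and (475,262) in the 800-px top view. The purple look-alike is at (436,345), the green knob at (398,210), the rack at (235,240), the torch at (603,240) and the pot at (497,217).

```bash
cat > fit.py <<'E'
from h import *
from scipy.optimize import minimize
def orange(c):
    h=cv2.cvtColor(c["im"],cv2.COLOR_RGB2HSV).astype(int)
    return ((h[...,0]>=3)&(h[...,0]<=16)&(h[...,1]>70)&(h[...,2]>110)).astype(np.float32)
S=8
def render(c,x,y,a,roi,base):
    r0,r1,c0,c1=roi; u=np.array([np.cos(a),np.sin(a)]); v=np.array([-u[1],u[0]])
    def box(L,W,z0,z1):
        return np.array([[*(np.array([x,y])+sx*L/2*u+sy*W/2*v),z] for sx in(-1,1) for sy in(-1,1) for z in(z0,z1)])
    im=np.zeros(((r1-r0)*S,(c1-c0)*S),np.uint8)
    for B,val in ((box(.09,.046,0,.006),255),(box(.09,.009,.006,.04),0)):
        p=(proj(c,B)-[c0,r0]+.5)*S
        cv2.fillConvexPoly(im,cv2.convexHull(np.round(p).astype(np.int32)),val)
    return cv2.resize(im,(c1-c0,r1-r0),interpolation=cv2.INTER_AREA)/255.
def fit(cams,x,y,a):
    dat=[]
    for c in cams:
        u,v=proj(c,[x,y,.02])[0]; roi=(int(v)-30,int(v)+30,int(u)-30,int(u)+30)
        dat.append((c,roi,orange(c)[roi[0]:roi[1],roi[2]:roi[3]]))
    def cost(p):
        s=0
        for c,roi,o in dat:
            m=render(c,p[0],p[1],p[2]*3,roi,0); w=np.zeros(m.shape,np.uint8)
            wide=cv2.dilate((render(c,x,y,a,roi,0)>0).astype(np.uint8),np.ones((7,7)))
            s+=((m-o)**2*np.maximum(wide,m>0)).sum()
        return s
    best=None
    for da in(-.3,0,.3):
        r=minimize(cost,[x,y,(a+da)/3],method="Nelder-Mead",options=dict(initial_simplex=np.array([[x,y,(a+da)/3],[x+.01,y,(a+da)/3],[x,y+.01,(a+da)/3],[x,y,(a+da)/3+.08]]),xatol=1e-4,fatol=.01))
        if best is None or r.fun<best.fun: best=r
    return best.x[0],best.x[1],best.x[2]*3,best.fun
E
python3 - <<'E'
from fit import *
import bench; print([k for k in dir(bench) if not k.startswith("__")][:60]); print(getattr(bench,"tcp_to_grasp",None))
T=cam("top");D=cam("side")
print("orange px",orange(T).sum(),orange(D).sum())
for u,v in((326,277),(368,268),(399,287),(437,277),(475,262)):
    g=onz(T,[u/1.25,v/1.25],.02)[0]
    for cs in([T],[T,D]): print(np.round(g[:2],3),np.round(fit(cs,g[0],g[1],0.),4))
t=T["im"]
z=lambda a,s:cv2.resize(a,None,fx=s,fy=s,interpolation=cv2.INTER_CUBIC)
A=z(t[130:250,142:226],4);B=z(t[143:195,250:362],4);C=z(t[190:257,245:395],448/150)
cv=np.zeros((480,336+448,3),np.uint8);cv[:480,:336]=A;cv[:208,336:]=B;cv[208:208+C.shape[0],336:]=C
cv2.imwrite("pics/c1.png",cv[:,:,::-1])
d=D["im"]
A=z(t[145:245,445:500],5);B=z(d[95:180,340:430],5)
cv=np.zeros((500,275+450,3),np.uint8);cv[:500,:275]=A;cv[:425,275:]=B;cv2.imwrite("pics/c2.png",cv[:,:,::-1])
for l in ("pot","spray","tape"):
    s=silhouettes("top",l)[0]; m=s["mask"].astype(np.uint8); (cx,cy),r=cv2.minEnclosingCircle(cv2.findNonZero(m)); print(l,onz(T,[cx,cy],.06 if l=="pot" else .02)[0].round(3))
E
```

```text
['IKError', 'close_job', 'get_obs', 'silhouettes', 'snapshot', 'tcp_to_grasp']
0.0188
orange px 7103.0 6417.0
[0.488 0.173] [ 0.4889  0.1756 -0.1938 57.9583]
[0.488 0.173] [  0.4905   0.1759  -0.1961 166.2543]
[0.508 0.082] [ 0.5108  0.0843 -0.3191 57.8367]
[0.508 0.082] [ 5.117000e-01  8.400000e-02 -3.097000e-01  1.523107e+02]
[0.468 0.015] [4.69800e-01 1.48000e-02 3.50300e-01 7.21805e+01]
[0.468 0.015] [4.702000e-01 1.460000e-02 3.466000e-01 1.481767e+02]
[ 0.49  -0.067] [ 0.4926 -0.0659  0.1709 58.8804]
[ 0.49  -0.067] [ 4.930000e-01 -6.600000e-02  1.762000e-01  1.262487e+02]
[ 0.524 -0.149] [ 0.5276 -0.1479 -0.1476 54.8167]
[ 0.524 -0.149] [  0.5276  -0.1482  -0.1483 116.4774]
pot [ 0.612 -0.189  0.06 ]
spray [ 0.749 -0.286  0.02 ]
tape [ 0.409 -0.272  0.02 ]
```

View pics/c1.png

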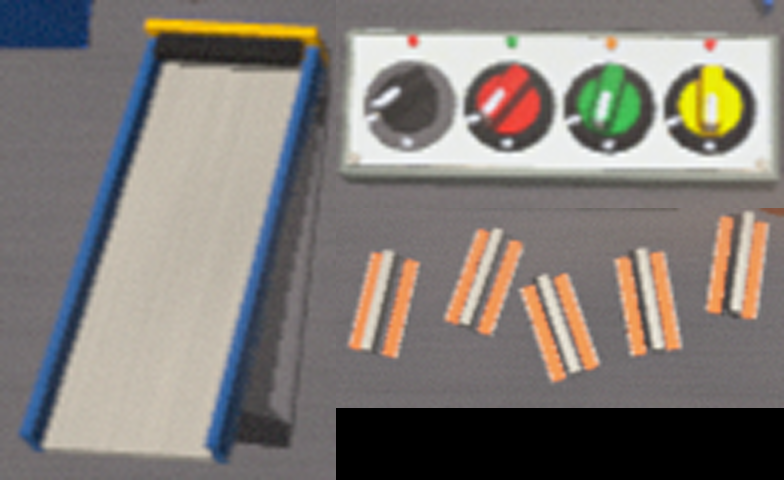

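View pics/c2.png

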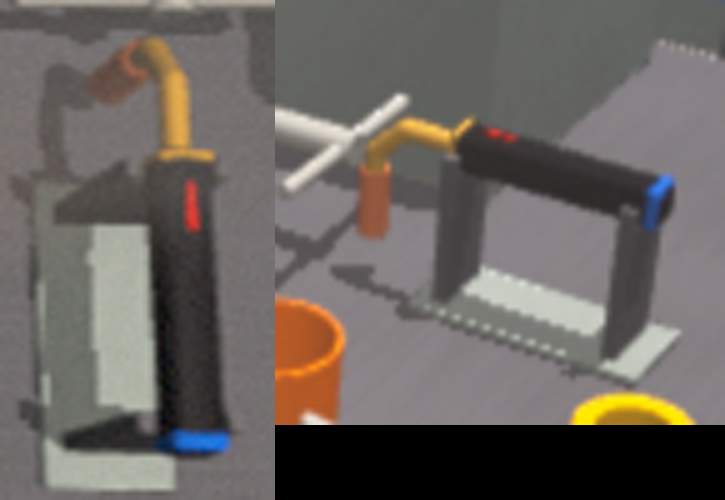

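```bash
cat > poses.py <<'E'
from h import *
from scipy.optimize import least_squares
A=np.radians(19.48)
A=0.34
def deckw(p,L):
    X,Y,s=p; c=np.cos(s);n=np.sin(s)
    ex=np.array([c*np.cos(A),n*np.cos(A),-np.sin(A)]);ey=np.array([-n,c,0]);ez=np.cross(ex,ey)
    L=np.atleast_2d(L); return np.array([X,Y,.03])+L[:,:1]*ex+L[:,1:2]*ey+L[:,2:]*ez
def torchw(p,L):
    X,Y,s=p; R=np.array([[np.cos(s),-np.sin(s),0],[np.sin(s),np.cos(s),0],[0,0,1]])
    return np.array([X,Y,.115])+np.atleast_2d(L)@R.T
E
python3 - <<'E'
from poses import *
T=cam("top");D=cam("side")
cv_=lambda pts,s,ox,oy,c0,r0:np.array([[c0+(x-ox+.5)/s-.5,r0+(y-oy+.5)/s-.5] for x,y in pts])
k=cv_([(410,106),(510,107),(610,108),(710,109)],4,336,0,250,143)
kw=onz(T,k,.042); print("knobs",kw.round(4)); d=kw[0]-kw[3]; print("row len",np.linalg.norm(d),"yaw",np.arctan2(-d[0],d[1]))
b=onz(T,cv_([(613,67),(603,124)],4,336,0,250,143),.082); print("bar",b.round(4)); e=b[1]-b[0]; print("pointer dir angle (cw from -x):",np.arctan2(e[1],-e[0]))
# deck
pc=cv_([(45,447),(208,450)],4,0,0,142,130); far=cv_([(163,62),(303,62)],4,0,0,142,130)
def res(p):
    q=proj(T,deckw(p,[[-.3,.052,0],[-.3,-.052,.018]]))
    r=list((q-pc).ravel()*[1,1,.5,.5])
    for L,f in(((.052,0),far[0]),((-.052,.018),far[1])):
        a=proj(T,deckw(p,[[-.3,*L],[0,*L]])); t=a[1]-a[0]; n=np.array([-t[1],t[0]])/np.linalg.norm(t); r.append((f-a[0])@n)
    return r
s=least_squares(res,[.67,.36,0.]); dk=s.x; print("deck",dk.round(4),s.fun.round(2))
tp=cv_([(230,450),(216,157)],5,0,0,445,145); te=cv_([(218,200),(230,430)],5,0,0,445,145)
def rt(p):
    q=proj(T,torchw(p,[[-.09,-.013,.014],[.06,-.013,.014]])); return (q-tp).ravel()
s=least_squares(rt,[.52,-.4,0.]); th=s.x; print("torch",th.round(4),s.fun.round(2))
print("pot rim",onz(T,[497/1.25,215/1.25],.06).round(3))
# overlays
def ov(c,P,crop,f):
    r0,r1,c0,c1=crop; im=cv2.resize(c["im"][r0:r1,c0:c1],None,fx=f,fy=f,interpolation=cv2.INTER_CUBIC).copy()
    for poly,col in P:
        q=((proj(c,poly)-[c0,r0]+.5)*f).round().astype(np.int32); cv2.polylines(im,[q],True,col,1)
    return im
dq=lambda z:deckw(dk,[[-.3,.052,z],[0,.052,z],[0,-.052,z],[-.3,-.052,z]])
tq=lambda z:torchw(th,[[-.09,.013,z],[.06,.013,z],[.06,-.013,z],[-.09,-.013,z]])
tip=torchw(th,[[.12+.011*np.cos(a),.011*np.sin(a),-.085] for a in np.arange(0,6.3,.5)])
ring=lambda x,y,z,r:np.array([[x+r*np.cos(a),y+r*np.sin(a),z] for a in np.arange(0,6.3,.2)])
pr=onz(T,[497/1.25,215/1.25],.06)[0]; g=kw[2]
P=[(dq(0),(255,0,0)),(dq(.018),(0,255,0)),(tq(.014),(255,0,255)),(tq(-.014),(0,255,255)),(tip,(255,255,0)),(ring(pr[0],pr[1],.06,.045),(0,0,255)),(ring(g[0],g[1],.052,.021),(255,0,0))]
im=np.zeros((600,800,3),np.uint8)
a=ov(T,P,(130,250,140,228),2.5);im[:a.shape[0],:a.shape[1]]=a
a=ov(T,P,(145,245,360,500),3);im[:a.shape[0],230:230+a.shape[1]]=a
a=ov(D,P,(230,350,155,295),2);im[300:300+a.shape[0],:a.shape[1]]=a
a=ov(D,P,(95,215,270,430),3);im[302:302+298,300:300+a.shape[1]]=a[:298]
cv2.imwrite("pics/ov.png",im[:,:,::-1])
E
```

```text
knobs [[ 0.6288  0.1553  0.042 ]
 [ 0.6287  0.0871  0.042 ]
 [ 0.6285  0.0192  0.042 ]
 [ 0.6283 -0.0485  0.042 ]]
row len 0.20377215246295974 yaw -0.0025785865875019793
bar [[0.6452 0.0163 0.082 ]
 [0.6067 0.0223 0.082 ]]
pointer dir angle (cw from -x): 0.15293328657310426
deck [ 0.7032  0.3473 -0.039 ] [-0.06  0.29 -0.13 -0.65 -0.26  0.1 ]
torch [ 0.5359 -0.3829 -0.0259] [-0.05  1.43  0.05 -1.52]
pot rim [[ 0.619 -0.192  0.06 ]]
```

View pics/ov.png

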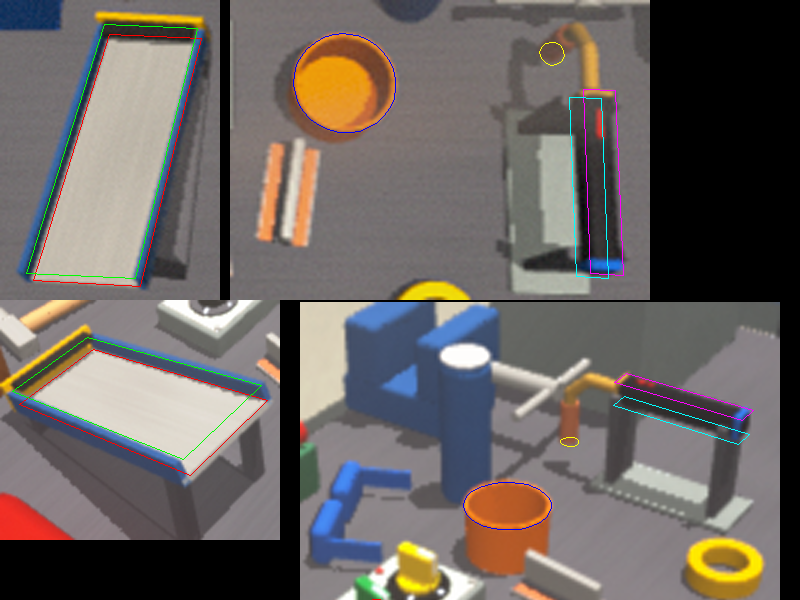

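The outlines of the fitted deck, torch and pot rim lie on the objects in both views. In the crop the green knob is third in the row at (610,100). It is the only one with a green bar and disc, and its pointer stands about 0.15 rad from the dot.

play_rows:
  rows:
    - [4, [1.8, 2.2, 0], [0, 0, 0.11]]
    - [4, [3.6, 4.4, 0], [0, 0, 0.22]]
    - [4, [5.4, 6.7, 0], [0, 0, 0.33]]
    - [4, [7.2, 8.9, 0], [0, 0, 0.44]]
    - [4, [9.1, 11.1, 0], [0, 0, 0.55]]
    - [4, [10.9, 13.4, 0], [0, 0, 0.66]]
    - [4, [12.7, 15.6, 0], [0, 0, 0.77]]
    - [4, [14.5, 17.8, 0], [0, 0, 0.88]]

```text
time: 1.92
tool_pos: [0.3383, -0.336, 0.2057]
ee_rot: [3.141, 0.0, 1.243]
wrist_force: [0.4, -0.9, 0.3]
width: 0.0438
```

play_rows:
  rows:
    - [4, [1.8, 2.2, 0], [0, 0, 0.11]]
    - [4, [3.6, 4.4, 0], [0, 0, 0.22]]
    - [4, [5.4, 6.7, 0], [0, 0, 0.33]]
    - [4, [7.2, 8.9, 0], [0, 0, 0.44]]
    - [4, [9.1, 11.1, 0], [0, 0, 0.55]]
    - [4, [10.9, 13.4, 0], [0, 0, 0.66]]
    - [4, [12.7, 15.6, 0], [0, 0, 0.77]]
    - [4, [14.5, 17.8, 0], [0, 0, 0.88]]

```text
time: 2.58
tool_pos: [0.4834, -0.1579, 0.2057]
ee_rot: [3.141, 0.0, 2.123]
wrist_force: [1.0, -1.1, 0.3]
width: 0.0401
```

play_rows:
  rows:
    - [4, [1.8, 2.2, 0], [0, 0, 0.11]]
    - [4, [3.6, 4.4, 0], [0, 0, 0.22]]
    - [4, [5.4, 6.7, 0], [0, 0, 0.33]]
    - [4, [7.2, 8.9, 0], [0, 0, 0.44]]
    - [4, [9.1, 11.1, 0], [0, 0, 0.55]]
    - [4, [10.9, 13.4, 0], [0, 0, 0.66]]
    - [4, [12.7, 15.6, 0], [0, 0, 0.77]]
    - [3, [14.5, 17.8, 0], [0, 0, 0.88]]

```text
time: 3.25
tool_pos: [0.6284, 0.0201, 0.2054]
ee_rot: [3.142, -0.0, 3.003]
wrist_force: [0.1, 0.0, -0.2]
width: 0.0356
```

play_rows:
  rows:
    - [3, [0, -0.1, -4], [0, 0, 0]]
    - [3, [0, -0.1, -8], [0, 0, 0]]
    - [3, [0, -0.1, -11], [0, 0, 0]]
    - [3, [0, -0.1, -13], [0, 0, 0]]
    - [3, [0, -0.1, -14.5], [0, 0, 0]]
    - [3, [0, -0.1, -14.5], [0, 0, 0]]

```text
time: 3.75
tool_pos: [0.6245, 0.018, 0.0554]
ee_rot: [-3.141, -0.009, 2.998]
wrist_force: [-0.7, -0.0, -1.5]
width: 0.03
```

play_rows:
  rows:
    - [0.5, [0, 0, 0], [0, 0, 0]]
    - [0.5, [0, 0, 0], [0, 0, 0]]
    - [0.5, [0, 0, 0], [0, 0, 0]]
    - [0.5, [0, 0, 0], [0, 0, 0]]
    - [0.5, [0, 0, 0], [0, 0, 0]]
    - [0.5, [0, 0, 0], [0, 0, 0]]

```text
time: 4.25
tool_pos: [0.6285, 0.0197, 0.0621]
ee_rot: [3.138, 0.002, 2.999]
wrist_force: [0.4, 5.6, -0.5]
width: 0.0139
```

play_rows:
  rows:
    - [0.5, [0, 0, 0], [0, 0, -0.1]]
    - [0.5, [0, 0, 0], [0, 0, -0.2]]
    - [0.5, [0, 0, 0], [0, 0, -0.3]]
    - [0.5, [0, 0, 0], [0, 0, -0.4]]
    - [0.5, [0, 0, 0], [0, 0, -0.5]]
    - [0.5, [0, 0, 0], [0, 0, -0.55]]
    - [0.5, [0, 0, 0], [0, 0, -0.55]]

```text
time: 4.83
tool_pos: [0.6285, 0.0199, 0.0621]
ee_rot: [3.137, -0.0, 2.447]
wrist_force: [0.0, 6.2, -1.5]
width: 0.0137
```

play_rows:
  rows:
    - [0.5, [0, 0, 0], [0, 0, -0.1]]
    - [0.5, [0, 0, 0], [0, 0, -0.2]]
    - [0.5, [0, 0, 0], [0, 0, -0.3]]
    - [0.5, [0, 0, 0], [0, 0, -0.4]]
    - [0.5, [0, 0, 0], [0, 0, -0.47]]
    - [0.5, [0, 0, 0], [0, 0, -0.51]]
    - [0.5, [0, 0, 0], [0, 0, -0.51]]
    - [0.5, [0, 0, 0], [0, 0, -0.51]]

```text
time: 5.5
tool_pos: [0.6286, 0.0201, 0.0621]
ee_rot: [3.137, -0.002, 1.939]
wrist_force: [-0.2, 5.3, -1.0]
width: 0.0136
```

play_rows:
  rows:
    - [0.5, [0, 0, 0], [0, 0, 0]]
    - [0.5, [0, 0, 0], [0, 0, 0]]
    - [3.2, [0, 0, 0], [0, 0, 0]]
    - [3.2, [0, 0, 0], [0, 0, 0]]
    - [3.2, [0, 0, 0], [0, 0, 0]]

```text
time: 5.92
tool_pos: [0.6283, 0.0172, 0.0618]
ee_rot: [3.14, 0.002, 1.938]
wrist_force: [-0.4, -0.6, 0.1]
width: 0.0297
```

play_rows:
  rows:
    - [3.2, [0, 0, 2], [0, 0, 0]]
    - [3.2, [0, 0, 5], [0, 0, 0]]
    - [3.2, [0, 0, 9], [0, 0, 0]]
    - [4, [0, 0, 13], [0, 0, -0.1]]
    - [4, [-2, -4, 16], [0, 0, -0.2]]
    - [5, [-4, -8, 18], [0, 0, -0.3]]
    - [5, [-4, -12, 19], [0, 0, -0.4]]
    - [5, [-4, -16, 20], [0, 0, -0.5]]

```text
time: 6.58
tool_pos: [0.5877, -0.1274, 0.2597]
ee_rot: [3.137, 0.002, 1.434]
wrist_force: [1.0, 0.5, 0.0]
width: 0.0499
```

Run:
```python
from h import *
o=get_obs();print(o["tool_pos"],o["ee_rot"],o["joint_positions"].round(2))
T=cam("top");save(T,"k1",(140,270,230,420),4)
```

```text
[ 0.58765115 -0.12741282  0.25971539] [3.13690494e+00 1.60439084e-03 1.43374920e+00] [-0.31  0.2   1.14 -0.    1.8  -0.17]
```

View pics/k1.png

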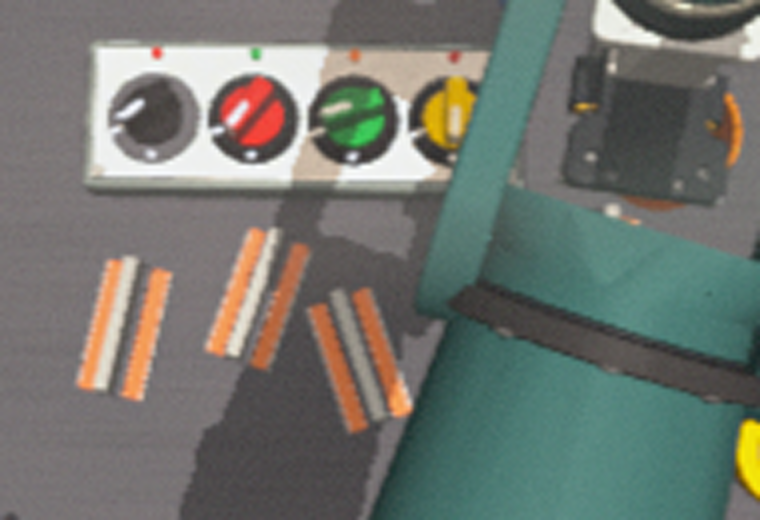

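The pointer at (325,112) now points at the tick at (318,130), and the tool yaw also puts the knob at about 1.2 rad. Next is the torch.

play_rows:
  rows:
    - [5, [-0.5, -2.5, 0.5], [0, 0, -0.1]]
    - [5, [-1, -5, 0.5], [0, 0, -0.2]]
    - [5, [-1.5, -7.5, 0.5], [0, 0, -0.3]]
    - [5, [-2, -10, 0.5], [0, 0, -0.4]]
    - [5, [-2.5, -12.5, 0.5], [0, 0, -0.5]]
    - [5, [-3, -15, 0.5], [0, 0, -0.6]]
    - [5, [-3.5, -17, 0.5], [0, 0, -0.7]]
    - [5, [-4, -19, 0.5], [0, 0, -0.8]]

```text
time: 7.3
tool_pos: [0.5476, -0.3177, 0.2613]
ee_rot: [3.141, 0.001, 0.632]
wrist_force: [-0.2, -0.2, 1.2]
width: 0.0502
```

play_rows:
  rows:
    - [5, [-0.3, -2, 0], [0, 0, -0.1]]
    - [5, [-0.6, -4, 0], [0, 0, -0.2]]
    - [5, [-0.9, -5, 0], [0, 0, -0.3]]
    - [5, [-1.2, -5.8, 0], [0, 0, -0.4]]
    - [5, [-1.2, -6.5, 0], [0, 0, -0.5]]
    - [5, [-1.2, -6.5, 0], [0, 0, -0.6]]
    - [5, [-1.2, -6.5, 0], [0, 0, -0.66]]
    - [5, [-1.2, -6.5, 0], [0, 0, -0.66]]

```text
time: 7.97
tool_pos: [0.5359, -0.3816, 0.2612]
ee_rot: [3.141, 0.0, -0.024]
wrist_force: [0.3, 0.4, -0.6]
width: 0.0503
```

play_rows:
  rows:
    - [5, [0, -0.1, -4], [0, 0, 0]]
    - [5, [0, -0.1, -8], [0, 0, 0]]
    - [5, [0, -0.1, -11], [0, 0, 0]]
    - [5, [0, -0.1, -13], [0, 0, 0]]
    - [5, [0, -0.1, -15], [0, 0, 0]]
    - [5, [0, -0.1, -16], [0, 0, 0]]
    - [5, [0, -0.1, -16.4], [0, 0, 0]]
    - [5, [0, -0.1, -16.4], [0, 0, 0]]

```text
time: 8.63
tool_pos: [0.536, -0.3818, 0.0964]
ee_rot: [-3.141, 0.001, -0.021]
wrist_force: [0.3, -0.4, 1.0]
width: 0.0502
```

play_rows:
  rows:
    - [5, [0, 0, 0], [0, 0, 0]]
    - [1, [0, 0, 0], [0, 0, 0]]
    - [1, [0, 0, 0], [0, 0, 0]]
    - [1, [0, 0, 0], [0, 0, 0]]
    - [1, [0, 0, 0], [0, 0, 0]]
    - [1, [0, 0, 0], [0, 0, 0]]
    - [1, [0, 0, 0], [0, 0, 0]]

```text
time: 9.22
tool_pos: [0.5366, -0.3825, 0.098]
ee_rot: [3.14, -0.001, -0.022]
wrist_force: [-0.8, -0.8, 2.7]
width: 0.0258
```

play_rows:
  rows:
    - [1, [0, 0, 1], [0, 0, 0]]
    - [1, [0, 0, 3], [0, 0, 0]]
    - [1, [0, 0, 6], [0, 0, 0]]
    - [1, [0, 0, 9], [0, 0, 0]]
    - [1, [0, 0, 12], [0, 0, 0]]
    - [1, [0, 0, 15], [0, 0, 0]]
    - [1, [0, 0, 17], [0, 0, 0]]
    - [1, [0, 0, 18], [0, 0, 0]]

```text
time: 9.88
tool_pos: [0.5368, -0.3822, 0.2811]
ee_rot: [3.139, -0.004, -0.022]
wrist_force: [0.4, -0.2, -2.1]
width: 0.0254
```

play_rows:
  rows:
    - [1, [-0.4, 1, 0], [0, 0, 0]]
    - [1, [-1, 4, 0], [0, 0, 0]]
    - [1, [-1.6, 7, 0], [0, 0, 0]]
    - [1, [-2.2, 10, 0], [0, 0, 0]]
    - [1, [-2.8, 13, 0], [0, 0, 0]]
    - [1, [-3.4, 16, 0], [0, 0, 0]]
    - [1, [-3.8, 18.5, 0], [0, 0, 0]]
    - [1, [-3.9, 19.3, 0], [0, 0, 0]]

```text
time: 10.55
tool_pos: [0.4961, -0.1852, 0.2764]
ee_rot: [-3.139, 0.002, -0.019]
wrist_force: [0.1, -0.7, -2.1]
width: 0.0257
```

Run:
```python
from h import *
o=get_obs();print(o["tool_pos"],o["ee_rot"],o["width"])
T=cam("top");D=cam("side")
a=cv2.resize(T["im"][110:230,340:470],None,fx=3,fy=3);b=cv2.resize(D["im"][80:220,270:400],None,fx=3,fy=3)
im=np.zeros((420,780,3),np.uint8);im[:360,:390]=a;im[:420,390:]=b;cv2.imwrite("pics/t1.png",im[:,:,::-1])
```

```text
[ 0.49614507 -0.18519623  0.27636748] [-3.13881333e+00  1.98477899e-03 -1.88048724e-02] 0.025670507277679947
```

View pics/t1.png

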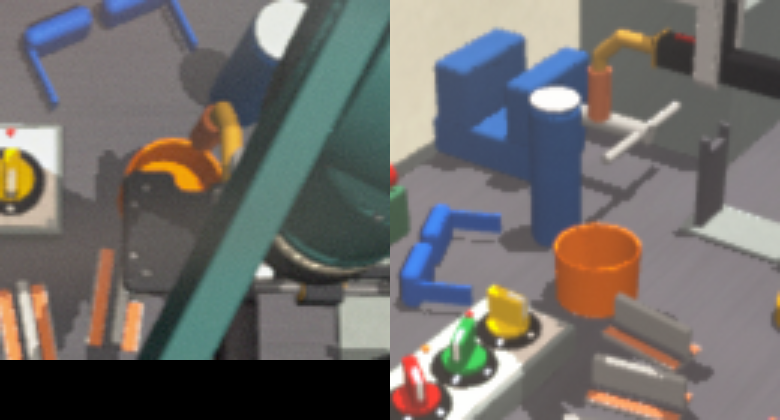

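The torch hangs level. The nozzle end at (600,118) in the side view is over the pot mouth at (597,245). I'll dip it now.

play_rows:
  rows:
    - [1, [0, 0, -2], [0, 0, 0]]
    - [1, [0, 0, -5], [0, 0, 0]]
    - [1, [0, 0, -8], [0, 0, 0]]
    - [1, [0, 0, -11], [0, 0, 0]]
    - [1, [0, 0, -14], [0, 0, 0]]
    - [1, [0, 0, -16], [0, 0, 0]]
    - [1, [0, 0, -17.5], [0, 0, 0]]
    - [1, [0, 0, -18.3], [0, 0, 0]]

```text
time: 11.32
tool_pos: [0.4953, -0.1896, 0.09]
ee_rot: [-3.14, 0.006, -0.024]
wrist_force: [0.0, -0.1, -2.1]
width: 0.0263
```

play_rows:
  rows:
    - [1, [0, 0, 0], [0, 0, 0]]
    - [1, [0, 0, 0], [0, 0, 0]]
    - [1, [0, 0, 0], [0, 0, 0]]
    - [1, [0, 0, 0], [0, 0, 0]]
    - [1, [0, 0, 0], [0, 0, 0]]
    - [1, [0, 0, 0], [0, 0, 0]]
    - [1, [0, 0, 0], [0, 0, 0]]
    - [1, [0, 0, 0], [0, 0, 0]]

```text
time: 11.98
tool_pos: [0.4974, -0.189, 0.0944]
ee_rot: [3.141, -0.001, -0.022]
wrist_force: [0.2, -0.2, -2.9]
width: 0.0256
```

play_rows:
  rows:
    - [1, [0, 0, 0], [0, 0, 0]]
    - [1, [0, 0, 0], [0, 0, 0]]
    - [1, [0, 0, 0], [0, 0, 0]]
    - [1, [0, 0, 0], [0, 0, 0]]
    - [1, [0, 0, 0], [0, 0, 0]]

```text
time: 12.4
tool_pos: [0.4972, -0.1889, 0.094]
ee_rot: [3.142, 0.0, -0.022]
wrist_force: [-0.0, -0.4, -2.1]
width: 0.0258
```

Run:
```python
from h import *
D=cam("side")
save(D,"t2",(100,220,270,400),4)
```

```text
(no output)
```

View pics/t2.png

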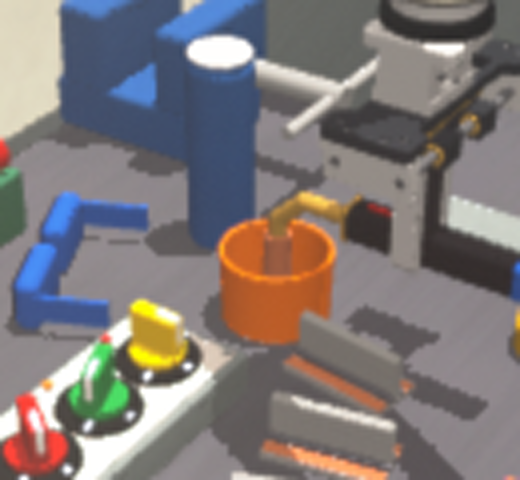

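The nozzle is inside the pot, clear of the walls at (278,255), and stayed there for more than a second. I'll return the torch to its rest.

play_rows:
  rows:
    - [1, [0, 0, 1], [0, 0, 0]]
    - [1, [0, 0, 4], [0, 0, 0]]
    - [1, [0, 0, 7], [0, 0, 0]]
    - [1, [0, 0, 10], [0, 0, 0]]
    - [1, [0, 0, 13], [0, 0, 0]]
    - [1, [0, 0, 16], [0, 0, 0]]
    - [1, [0, 0, 17.8], [0, 0, 0]]
    - [1, [0, 0, 18.3], [0, 0, 0]]

```text
time: 13.12
tool_pos: [0.4987, -0.1897, 0.2829]
ee_rot: [3.137, -0.008, -0.022]
wrist_force: [0.3, -0.1, -1.6]
width: 0.0258
```

play_rows:
  rows:
    - [1, [0.4, -2, 0], [0, 0, 0]]
    - [1, [1, -5, 0], [0, 0, 0]]
    - [1, [1.8, -8.5, 0], [0, 0, 0]]
    - [1, [2.6, -12, 0], [0, 0, 0]]
    - [1, [3.2, -15, 0], [0, 0, 0]]
    - [1, [3.7, -17.8, 0], [0, 0, 0]]
    - [1, [3.9, -19.3, 0], [0, 0, 0]]
    - [1, [3.9, -19.3, 0], [0, 0, 0]]

```text
time: 13.78
tool_pos: [0.5354, -0.3853, 0.2737]
ee_rot: [-3.14, 0.004, -0.026]
wrist_force: [-0.2, -0.1, -3.7]
width: 0.0258
```

play_rows:
  rows:
    - [1, [0, 0, 0], [0, 0, 0]]
    - [1, [0, 0, -3], [0, 0, 0]]
    - [1, [0, 0, -6], [0, 0, 0]]
    - [1, [0, 0, -9], [0, 0, 0]]
    - [1, [0, 0, -11], [0, 0, 0]]
    - [1, [0, 0, -12], [0, 0, 0]]
    - [1, [0, 0, -13], [0, 0, 0]]
    - [1, [0, 0, -13], [0, 0, 0]]

```text
time: 14.45
tool_pos: [0.5358, -0.3805, 0.1455]
ee_rot: [-3.14, 0.002, -0.021]
wrist_force: [-0.2, 0.7, -4.7]
width: 0.0259
```

play_rows:
  rows:
    - [1, [0, 0, -0.7], [0, 0, 0]]
    - [1, [0, 0, -1.4], [0, 0, 0]]
    - [1, [0, 0, -2.1], [0, 0, 0]]
    - [1, [0, 0, -2.8], [0, 0, 0]]
    - [1, [0, 0, -3.5], [0, 0, 0]]
    - [1, [0, 0, -4.2], [0, 0, 0]]
    - [1, [0, 0, -4.7], [0, 0, 0]]
    - [1, [0, 0, -4.9], [0, 0, 0]]

```text
time: 15.12
tool_pos: [0.536, -0.3818, 0.098]
ee_rot: [-3.141, 0.001, -0.022]
wrist_force: [-2.6, 1.7, 4.8]
width: 0.026
```

play_rows:
  rows:
    - [1, [0, 0, 0], [0, 0, 0]]
    - [1, [0, 0, 0], [0, 0, 0]]
    - [1, [0, 0, 0], [0, 0, 0]]

```text
time: 15.37
tool_pos: [0.5364, -0.3821, 0.0981]
ee_rot: [3.141, -0.0, -0.022]
wrist_force: [0.1, -0.5, -2.7]
width: 0.0263
```

play_rows:
  rows:
    - [5, [0, 0, 0], [0, 0, 0]]
    - [5, [0, 0, 0], [0, 0, 0]]
    - [5, [0, 0, 0], [0, 0, 0]]
    - [5, [0, 0, 0], [0, 0, 0]]
    - [5, [0, 0, 3], [0, 0, 0]]
    - [5, [0, 0, 7], [0, 0, 0]]
    - [5, [0, 0, 10], [0, 0, 0]]
    - [5, [0, 0, 12], [0, 0, 0]]

```text
time: 16.03
tool_pos: [0.5372, -0.3827, 0.2231]
ee_rot: [3.137, -0.005, -0.022]
wrist_force: [0.8, -0.2, -0.2]
width: 0.0498
```

```bash
cat > meas.py <<'E'
from fit import *
import sys,json
G=json.load(open("coup.json")); T=cam("top");D=cam("side")
o=get_obs();print("t",round(o["time"],2),o["tool_pos"].round(4),o["ee_rot"].round(3),"w",round(o["width"],4))
for k in sys.argv[1:]:
    g=G[k]
    for n,cs in(("T",[T]),("D",[D]),("TD",[T,D])):
        f=fit(cs,*g); print(k,n,np.round(f,4))
E
python3 - <<'E'
import json
json.dump({"A":[.4905,.1759,-.196],"B":[.5117,.084,-.31],"C":[.4702,.0146,.3466],"D":[.493,-.066,.176],"E":[.5276,-.1482,-.148]},open("coup.json","w"))
E
python3 meas.py A B C D E
python3 - <<'E'
from h import *
D=cam("side")
import poses
from poses import *
im=D["im"].copy()
save(dict(im=im),"t3",(95,185,340,440),5)
E
```

```text
t 16.13 [ 0.5381 -0.3834  0.2245] [ 3.134 -0.009 -0.022] w 0.0501
A T [ 0.4886  0.176  -0.1857 56.2299]
A D [  0.4914   0.1735  -0.2369 107.5065]
A TD [  0.49     0.1756  -0.1965 169.4319]
B T [ 0.511   0.0844 -0.3096 57.5972]
B D [ 5.13400e-01  8.17000e-02 -3.46300e-01  8.54182e+01]
B TD [ 5.119000e-01  8.410000e-02 -3.135000e-01  1.535998e+02]
C T [4.70200e-01 1.48000e-02 3.42600e-01 7.52945e+01]
C D [4.71700e-01 1.15000e-02 3.99300e-01 7.18038e+01]
C TD [4.702000e-01 1.470000e-02 3.461000e-01 1.514123e+02]
D T [ 0.493  -0.0657  0.1726 59.7151]
D D [ 0.4943 -0.069   0.1233 55.1718]
D TD [ 4.933000e-01 -6.610000e-02  1.725000e-01  1.265997e+02]
E T [ 0.5278 -0.1481 -0.143  62.6346]
E D [ 0.53   -0.152  -0.1766 59.04  ]
E TD [  0.528   -0.1482  -0.1489 132.3879]
```

View pics/t3.png

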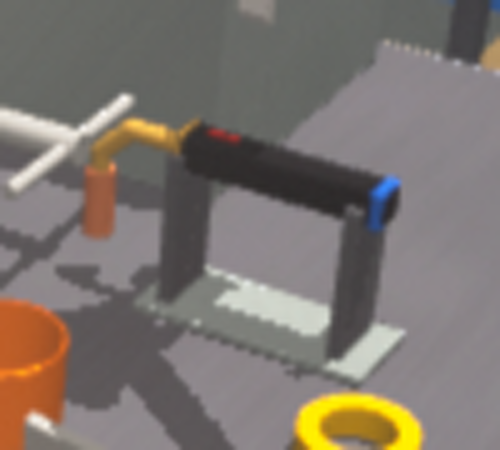

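The torch is back in both saddles, nozzle forward at (98,200), and the coupons have not moved. I'll take coupon E, the one at (475,262), first.

play_rows:
  rows:
    - [4, [0, 2, 0.5], [0, 0, -0.03]]
    - [4, [-0.2, 5.5, 0.5], [0, 0, -0.06]]
    - [4, [-0.4, 9, 0.5], [0, 0, -0.09]]
    - [3, [-0.6, 13, 0], [0, 0, -0.125]]
    - [3, [-0.8, 17, -2], [0, 0, -0.125]]
    - [3, [-0.9, 20.5, -4], [0, 0, -0.125]]
    - [3, [-0.9, 23, -6], [0, 0, -0.125]]
    - [3, [-0.9, 23.4, -7], [0, 0, -0.125]]

```text
time: 16.85
tool_pos: [0.5242, -0.1425, 0.1423]
ee_rot: [-3.138, 0.009, -0.142]
wrist_force: [-0.8, -0.8, 0.1]
width: 0.0306
```

play_rows:
  rows:
    - [3, [0, 0, -1], [0, 0, 0]]
    - [3, [0, 0, -1], [0, 0, 0]]
    - [3, [0, 0, -1], [0, 0, 0]]

```text
time: 17.1
tool_pos: [0.5268, -0.1492, 0.1369]
ee_rot: [3.141, 0.002, -0.149]
wrist_force: [-0.4, -0.0, 0.5]
width: 0.0302
```

play_rows:
  rows:
    - [3, [0.1, 0, -3], [0, 0, 0]]
    - [3, [0.1, 0, -6], [0, 0, 0]]
    - [3, [0.1, 0, -8.5], [0, 0, 0]]
    - [3, [0.1, 0, -10], [0, 0, 0]]
    - [3, [0.1, 0, -11], [0, 0, 0]]
    - [3, [0.1, 0, -11.8], [0, 0, 0]]
    - [3, [0.1, 0, -12.3], [0, 0, 0]]
    - [3, [0.1, 0, -12.5], [0, 0, 0]]

```text
time: 17.77
tool_pos: [0.5288, -0.1488, 0.0133]
ee_rot: [3.141, -0.001, -0.148]
wrist_force: [0.9, 0.7, 0.3]
width: 0.0304
```

play_rows:
  rows:
    - [3, [0, 0, 0], [0, 0, 0]]
    - [0.2, [0, 0, 0], [0, 0, 0]]
    - [0.2, [0, 0, 0], [0, 0, 0]]
    - [0.2, [0, 0, 0], [0, 0, 0]]
    - [0.2, [0, 0, 0], [0, 0, 0]]
    - [0.2, [0, 0, 0], [0, 0, 0]]

```text
time: 18.27
tool_pos: [0.5288, -0.1483, 0.0138]
ee_rot: [3.141, -0.001, -0.147]
wrist_force: [-0.9, -0.6, 1.4]
width: 0.0084
```

Run:
```python
from poses import *
dk=[.7032,.3473,-.039]
for z in(.0155,.02,.12): print(z,deckw(dk,[-.255,0,z]).round(4))
from scipy.spatial.transform import Rotation as R
s=-.039
ez=deckw(dk,[0,0,1])[0]-deckw(dk,[0,0,0])[0]; print("ez",ez)
F=R.from_rotvec(.34*np.array([-np.sin(s),np.cos(s),0]))*R.from_euler("z",s+np.pi/2)*R.from_euler("x",np.pi)
print("target rpy",F.as_euler("xyz")); print("tilt rotvec",.34*np.array([-np.sin(s),np.cos(s),0]))
```

```text
0.0155 [[0.4681 0.3565 0.1297]]
0.02 [[0.4696 0.3564 0.1339]]
0.12 [[0.503  0.3551 0.2282]]
ez [ 0.33323351 -0.0130027   0.94275467]
target rpy [-2.80159265  0.          1.53179633]
tilt rotvec [0.01325664 0.33974146 0.        ]
```

play_rows:
  rows:
    - [0.2, [0, 0, 1], [0, 0, 0]]
    - [0.2, [0, 0, 4], [0, 0, 0]]
    - [0.2, [0, 0, 8], [0, 0, 0]]
    - [0.2, [0, 0, 12], [0, 0, 0]]
    - [0.2, [0, 0, 16], [0, 0, 0]]
    - [0.2, [0, 0, 19.5], [0, 0, 0]]
    - [0.2, [0, 0, 22], [0, 0, 0]]
    - [0.2, [0, 0, 22.5], [0, 0, 0]]

```text
time: 18.93
tool_pos: [0.5301, -0.1484, 0.2444]
ee_rot: [3.14, -0.01, -0.147]
wrist_force: [0.5, -0.9, -2.8]
width: 0.0088
```

play_rows:
  rows:
    - [0.2, [-0.1, 2, 0], [0, 0, 0.07]]
    - [0.2, [-0.3, 5, 0], [0, 0, 0.17]]
    - [0.2, [-0.5, 8.5, 0], [0, 0, 0.28]]
    - [0.2, [-0.7, 12, 0], [0, 0, 0.39]]
    - [0.2, [-0.9, 15.5, 0], [0, 0, 0.5]]
    - [0.2, [-1.1, 19, 0], [0, 0, 0.61]]
    - [0.2, [-1.3, 22.5, 0], [0, 0, 0.72]]
    - [0.2, [-1.4, 26, 0], [0, 0, 0.83]]

```text
time: 19.6
tool_pos: [0.5126, 0.1137, 0.2354]
ee_rot: [-3.139, 0.004, 0.688]
wrist_force: [0.3, -0.3, -2.6]
width: 0.0089
```

play_rows:
  rows:
    - [0.2, [-0.2, 3.5, 0], [0, 0, 0.11]]
    - [0.2, [-0.4, 7, 0], [0, 0, 0.22]]
    - [0.2, [-0.6, 10.5, 0], [0, 0, 0.33]]
    - [0.2, [-0.8, 14, 0], [0, 0, 0.44]]
    - [0.2, [-1, 17.5, 0], [0, 0, 0.55]]
    - [0.2, [-1.1, 21, 0], [0, 0, 0.66]]
    - [0.2, [-1.2, 23.5, 0], [0, 0, 0.77]]
    - [0.2, [-1.2, 24.4, 0], [0, 0, 0.85]]

```text
time: 20.27
tool_pos: [0.5001, 0.3596, 0.2343]
ee_rot: [-3.136, 0.001, 1.542]
wrist_force: [-0.5, -0.1, -3.7]
width: 0.0091
```

play_rows:
  rows:
    - [0.2, [0, 0, 0], [0.003, 0.08, 0]]
    - [0.2, [0, 0, 0], [0.007, 0.17, 0]]
    - [0.2, [0, 0, 0], [0.01, 0.26, 0]]
    - [0.2, [0, 0, 0], [0.013, 0.34, 0]]
    - [0.2, [0, 0, 0], [0.013, 0.34, 0]]
    - [0.2, [0, 0, 0], [0.013, 0.34, 0]]

```text
time: 20.77
tool_pos: [0.5027, 0.3555, 0.2338]
ee_rot: [-2.797, 0.003, 1.531]
wrist_force: [-0.0, 0.8, -3.1]
width: 0.0092
```

play_rows:
  rows:
    - [0.2, [-1, 0, -3], [0, 0, 0]]
    - [0.2, [-2, 0.1, -6], [0, 0, 0]]
    - [0.2, [-2.6, 0.1, -8], [0, 0, 0]]
    - [0.2, [-3, 0.1, -9.2], [0, 0, 0]]
    - [0.2, [-3.3, 0.1, -9.9], [0, 0, 0]]
    - [0.2, [-3.4, 0.1, -10.2], [0, 0, 0]]
    - [0.2, [-3.4, 0.1, -10.2], [0, 0, 0]]
    - [0.2, [-3.4, 0.1, -10.2], [0, 0, 0]]

```text
time: 21.43
tool_pos: [0.4686, 0.3574, 0.1376]
ee_rot: [-2.804, -0.001, 1.533]
wrist_force: [1.0, 0.5, -2.6]
width: 0.0088
```

Run:
```python
from h import *
o=get_obs();print(o["tool_pos"],o["wrist_force"])
T=cam("top");D=cam("side")
a=cv2.resize(T["im"][130:260,130:260],None,fx=3,fy=3);b=cv2.resize(D["im"][190:330,150:280],None,fx=3,fy=3)
im=np.zeros((420,780,3),np.uint8);im[:390,:390]=a;im[:420,390:]=b;cv2.imwrite("pics/r1.png",im[:,:,::-1])
```

```text
[0.46863232 0.35744349 0.13755918] [ 1.03016588  0.45350658 -2.57610272]
```

View pics/r1.png

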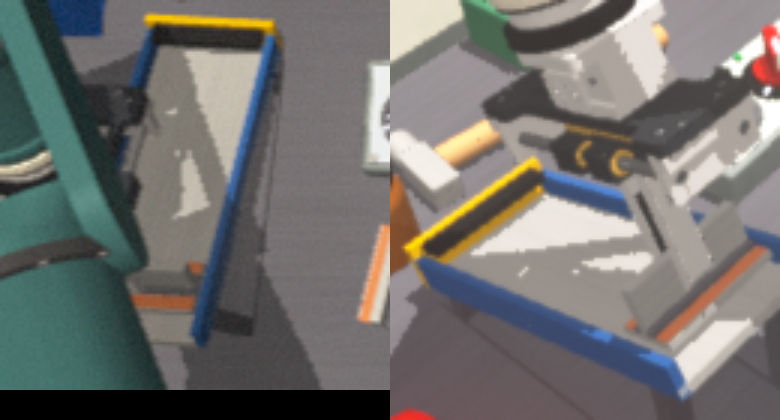

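The coupon lies crosswise between the walls, about 9 mm above the deck. I'll lower it and release it.

play_rows:
  rows:
    - [0.2, [-0.1, 0, -0.3], [0, 0, 0]]
    - [0.2, [-0.2, 0, -0.6], [0, 0, 0]]
    - [0.2, [-0.2, 0, -0.7], [0, 0, 0]]
    - [0.2, [-0.2, 0, -0.7], [0, 0, 0]]
    - [4, [-0.2, 0, -0.7], [0, 0, 0]]
    - [4, [-0.2, 0, -0.7], [0, 0, 0]]
    - [4, [-0.2, 0, -0.7], [0, 0, 0]]

```text
time: 22.12
tool_pos: [0.4666, 0.3572, 0.1298]
ee_rot: [-2.802, -0.001, 1.533]
wrist_force: [-0.1, 0.4, -0.9]
width: 0.0256
```

play_rows:
  rows:
    - [4, [0.3, 0, 1], [0, 0, 0]]
    - [4, [1, 0, 3], [0, 0, 0]]
    - [4, [2, 0, 6], [0, 0, 0]]
    - [4, [3.1, 0, 9], [0, 0, 0]]
    - [4, [3.6, 0, 11], [0, 0, 0]]
    - [4, [3.6, -3, 12], [0, 0, 0]]
    - [4, [3.6, -6.5, 12], [0, 0, 0]]
    - [4, [3.6, -10, 12], [0, 0, 0]]

```text
time: 22.78
tool_pos: [0.5028, 0.2566, 0.2514]
ee_rot: [-2.805, -0.002, 1.535]
wrist_force: [0.8, -0.7, -1.2]
width: 0.0401
```

```bash
cat > rack.py <<'E'
from h import *; import sys
T=cam("top");D=cam("side")
o=get_obs();print(o["time"],o["tool_pos"].round(4),o["ee_rot"].round(3))
a=cv2.resize(T["im"][130:260,130:260],None,fx=3,fy=3);b=cv2.resize(D["im"][210:350,150:280],None,fx=3,fy=3)
im=np.zeros((420,780,3),np.uint8);im[:390,:390]=a;im[:420,390:]=b;cv2.imwrite("pics/%s.png"%sys.argv[1],im[:,:,::-1])
E
python3 rack.py r2; python3 meas.py D
```

```text
22.8833 [0.5031 0.2532 0.2512] [-2.804e+00  1.000e-03  1.527e+00]
t 22.98 [0.5026 0.2566 0.2504] [-2.803e+00 -1.000e-03  1.531e+00] w 0.0396
D T [ 0.493  -0.0658  0.1766 59.7116]
D D [ 0.4942 -0.0708  0.1261 57.8349]
D TD [ 4.930000e-01 -6.600000e-02  1.746000e-01  1.284064e+02]
```

View pics/r2.png

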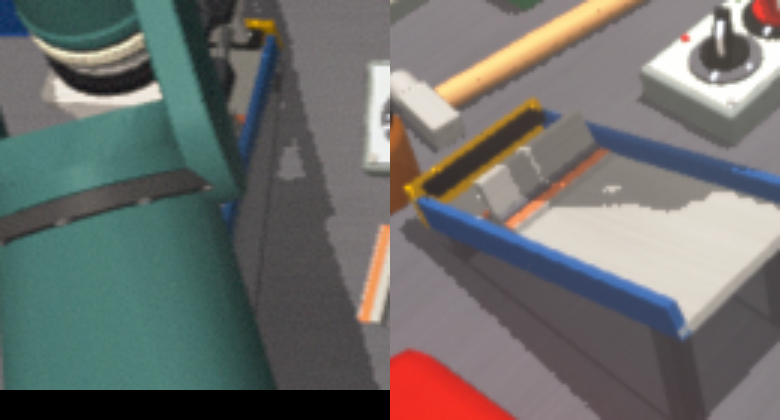

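Coupon E slid down to the stop. Next is coupon D at (0.493, -0.066, yaw 0.174).

play_rows:
  rows:
    - [4, [0, -2, 0], [-0.003, -0.08, 0]]
    - [4, [0, -4, 0], [-0.007, -0.17, 0]]
    - [4, [0, -6.5, 0], [-0.01, -0.26, 0]]
    - [4, [0, -9, 0], [-0.013, -0.34, 0]]

```text
time: 23.32
tool_pos: [0.5025, 0.168, 0.2499]
ee_rot: [3.137, -0.001, 1.536]
wrist_force: [-0.4, -1.3, -0.1]
width: 0.0403
```

play_rows:
  rows:
    - [4, [-0.1, -2, 0], [0, 0, -0.12]]
    - [4, [-0.2, -4, 0], [0, 0, -0.24]]
    - [4, [-0.3, -6, -1], [0, 0, -0.36]]
    - [4, [-0.4, -8, -2], [0, 0, -0.48]]
    - [4, [-0.5, -10, -3], [0, 0, -0.6]]
    - [3, [-0.6, -12.5, -4], [0, 0, -0.72]]
    - [3, [-0.7, -15, -5], [0, 0, -0.84]]
    - [3, [-0.7, -17, -6], [0, 0, -0.95]]

```text
time: 23.98
tool_pos: [0.4956, -0.003, 0.1892]
ee_rot: [3.142, -0.001, 0.579]
wrist_force: [-0.5, 0.3, -0.4]
width: 0.0305
```

play_rows:
  rows:
    - [3, [-0.1, -2, -1.5], [0, 0, -0.11]]
    - [3, [-0.2, -4, -3], [0, 0, -0.22]]
    - [3, [-0.3, -5.5, -4], [0, 0, -0.33]]
    - [3, [-0.3, -6.2, -5], [0, 0, -0.41]]
    - [3, [-0.3, -6.2, -5], [0, 0, -0.41]]
    - [3, [-0.3, -6.2, -5], [0, 0, -0.41]]
    - [3, [-0.3, -6.2, -5], [0, 0, -0.41]]

```text
time: 24.57
tool_pos: [0.4931, -0.0639, 0.14]
ee_rot: [-3.141, -0.001, 0.176]
wrist_force: [-0.2, -0.4, 0.1]
width: 0.03
```

play_rows:
  rows:
    - [3, [0, -0.2, -3], [0, 0, 0]]
    - [3, [0, -0.2, -6], [0, 0, 0]]
    - [3, [0, -0.2, -8.5], [0, 0, 0]]
    - [3, [0, -0.2, -10], [0, 0, 0]]
    - [3, [0, -0.2, -11.2], [0, 0, 0]]
    - [3, [0, -0.2, -12], [0, 0, 0]]
    - [3, [0, -0.2, -12.5], [0, 0, 0]]
    - [3, [0, -0.2, -12.6], [0, 0, 0]]

```text
time: 25.23
tool_pos: [0.4925, -0.0664, 0.013]
ee_rot: [-3.142, 0.0, 0.174]
wrist_force: [0.0, -0.0, -0.1]
width: 0.03
```

play_rows:
  rows:
    - [3, [0, 0, 0], [0, 0, 0]]
    - [0.2, [0, 0, 0], [0, 0, 0]]
    - [0.2, [0, 0, 0], [0, 0, 0]]
    - [0.2, [0, 0, 0], [0, 0, 0]]
    - [0.2, [0, 0, 0], [0, 0, 0]]
    - [0.2, [0, 0, 0], [0, 0, 0]]

```text
time: 25.73
tool_pos: [0.4927, -0.0665, 0.0138]
ee_rot: [-3.141, -0.001, 0.173]
wrist_force: [-1.0, 2.8, 3.3]
width: 0.0089
```

play_rows:
  rows:
    - [0.2, [0, 0, 1], [0, 0, 0]]
    - [0.2, [0, 0, 4], [0, 0, 0]]
    - [0.2, [0, 0, 8], [0, 0, 0]]
    - [0.2, [0, 0, 12], [0, 0, 0]]
    - [0.2, [0, 0, 16], [0, 0, 0]]
    - [0.2, [0, 0, 19.5], [0, 0, 0]]
    - [0.2, [0, 0, 21.5], [0, 0, 0]]
    - [0.2, [0, 0, 21.8], [0, 0, 0]]

```text
time: 26.4
tool_pos: [0.4941, -0.0678, 0.2364]
ee_rot: [3.137, -0.008, 0.172]
wrist_force: [0.3, 0.0, -4.4]
width: 0.0085
```

play_rows:
  rows:
    - [0.2, [0.1, 2, 0], [0, 0, 0.06]]
    - [0.2, [0.2, 4.5, 0], [0, 0, 0.14]]
    - [0.2, [0.3, 7, 0], [0, 0, 0.23]]
    - [0.2, [0.4, 10, 0], [0, 0, 0.32]]
    - [0.2, [0.5, 13, 0], [0, 0, 0.41]]
    - [0.2, [0.6, 16, 0], [0, 0, 0.5]]
    - [0.2, [0.7, 19, 0], [0, 0, 0.59]]
    - [0.2, [0.8, 22, 0], [0, 0, 0.68]]

```text
time: 27.07
tool_pos: [0.4988, 0.1539, 0.2279]
ee_rot: [-3.139, 0.005, 0.857]
wrist_force: [0.6, 0.7, -4.7]
width: 0.009
```

play_rows:
  rows:
    - [0.2, [0, 3, 0], [0, 0, 0.09]]
    - [0.2, [0, 6, 0], [0, 0, 0.18]]
    - [0.2, [0.1, 9, 0], [0, 0, 0.27]]
    - [0.2, [0.1, 12, 0], [0, 0, 0.36]]
    - [0.2, [0.1, 15, 0], [0, 0, 0.45]]
    - [0.2, [0.2, 18, 0], [0, 0, 0.54]]
    - [0.2, [0.2, 20, 0], [0, 0, 0.62]]
    - [0.2, [0.2, 20.3, 0], [0, 0, 0.68]]

```text
time: 27.73
tool_pos: [0.5005, 0.3591, 0.2266]
ee_rot: [-3.136, 0.002, 1.541]
wrist_force: [-0.6, -0.8, -5.5]
width: 0.009
```

play_rows:
  rows:
    - [0.2, [0, 0, 0], [0.003, 0.08, 0]]
    - [0.2, [0, 0, 0], [0.007, 0.17, 0]]
    - [0.2, [0, 0, 0], [0.01, 0.26, 0]]
    - [0.2, [0, 0, 0], [0.013, 0.34, 0]]
    - [0.2, [0, 0, 0], [0.013, 0.34, 0]]
    - [0.2, [0, 0, 0], [0.013, 0.34, 0]]
    - [0.2, [0, 0, 0], [0.013, 0.34, 0]]

```text
time: 28.32
tool_pos: [0.5018, 0.3559, 0.2297]
ee_rot: [-2.801, 0.001, 1.533]
wrist_force: [0.1, -0.3, -3.9]
width: 0.0087
```

play_rows:
  rows:
    - [0.2, [-1, 0, -3], [0, 0, 0]]
    - [0.2, [-2, 0.1, -6], [0, 0, 0]]
    - [0.2, [-2.6, 0.1, -7.8], [0, 0, 0]]
    - [0.2, [-3, 0.1, -8.8], [0, 0, 0]]
    - [0.2, [-3.3, 0.1, -9.4], [0, 0, 0]]
    - [0.2, [-3.4, 0.1, -9.8], [0, 0, 0]]
    - [0.2, [-3.4, 0.1, -9.8], [0, 0, 0]]
    - [0.2, [-3.4, 0.1, -9.8], [0, 0, 0]]

```text
time: 28.98
tool_pos: [0.4686, 0.3574, 0.1345]
ee_rot: [-2.804, -0.001, 1.533]
wrist_force: [0.1, -0.2, -4.0]
width: 0.0087
```

play_rows:
  rows:
    - [0.2, [0, 0, 0], [0, 0, 0]]
    - [4, [0, 0, 0], [0, 0, 0]]
    - [4, [0, 0, 0], [0, 0, 0]]
    - [4, [0, 0, 0], [0, 0, 0]]

```text
time: 29.32
tool_pos: [0.4691, 0.3574, 0.1347]
ee_rot: [-2.804, -0.002, 1.533]
wrist_force: [-0.4, 0.3, -0.0]
width: 0.0254
```

play_rows:
  rows:
    - [4, [0.3, 0, 1], [0, 0, 0]]
    - [4, [1, 0, 3], [0, 0, 0]]
    - [4, [2, 0, 6], [0, 0, 0]]
    - [4, [3.1, 0, 9], [0, 0, 0]]
    - [4, [3.6, 0, 11], [0, 0, 0]]
    - [4, [3.6, -3, 12], [0, 0, 0]]
    - [4, [3.6, -6.5, 12], [0, 0, 0]]
    - [4, [3.6, -10, 12], [0, 0, 0]]

```text
time: 29.98
tool_pos: [0.5048, 0.2566, 0.2554]
ee_rot: [-2.805, -0.002, 1.535]
wrist_force: [1.0, -0.1, 0.7]
width: 0.0401
```

play_rows:
  rows:
    - [4, [0, -2, 0], [-0.003, -0.08, 0]]
    - [4, [0, -4, 0], [-0.007, -0.17, 0]]
    - [4, [0, -6.5, 0], [-0.01, -0.26, 0]]
    - [4, [0, -9, 0], [-0.013, -0.34, 0]]

```text
time: 30.32
tool_pos: [0.5046, 0.1661, 0.2553]
ee_rot: [3.135, -0.001, 1.533]
wrist_force: [0.4, -0.6, -0.3]
width: 0.0401
```

```bash
cat > deckfit.py <<'E'
# fit coupon positions on the deck along x from the side view (base orange), crude overlay check
from fit import orange
from poses import *
import sys
dk=[.7032,.3473,-.039]
c=cam("side"); o=orange(c); h=c["im"]
best=[]
for x in np.arange(-.26,0,.001):
    # strip of exposed base on the uphill side of the web
    L=np.array([[x-dx,y,.006] for dx in(.009,.013,.017,.020) for y in np.linspace(-.02,.035,12)])
    q=np.round(proj(c,deckw(dk,L))).astype(int); best.append((round(float(x),3),o[q[:,1],q[:,0]].mean()))
print([(x,round(float(s),2)) for i,(x,s) in enumerate(best) if s>.5 and s>=max(b for _,b in best[max(0,i-15):i+16])])
E
python3 deckfit.py; python3 meas.py C
```

```text
[(-0.068, 0.96)]
t 30.47 [0.5031 0.1661 0.2553] [ 3.139e+00 -1.000e-03  1.531e+00] w 0.0402
C T [4.70200e-01 1.47000e-02 3.46300e-01 7.86485e+01]
C D [4.70600e-01 1.25000e-02 3.78200e-01 7.07656e+01]
C TD [4.700000e-01 1.460000e-02 3.466000e-01 1.549855e+02]
```

The second coupon rests against the first, with its centre at x ≈ -0.068. Next is coupon C at (0.470, 0.015, yaw 0.346).

play_rows:
  rows:
    - [4, [-0.4, -2, -0.5], [0, 0, -0.12]]
    - [4, [-0.8, -4, -1], [0, 0, -0.24]]
    - [4, [-1.2, -6, -2], [0, 0, -0.36]]
    - [4, [-1.6, -8, -3], [0, 0, -0.48]]
    - [4, [-2, -10, -4], [0, 0, -0.6]]
    - [3, [-2.4, -12, -5], [0, 0, -0.72]]
    - [3, [-2.8, -14, -6], [0, 0, -0.84]]
    - [3, [-3.2, -15, -7], [0, 0, -0.95]]

```text
time: 31.13
tool_pos: [0.4733, 0.0159, 0.1834]
ee_rot: [-3.141, -0.0, 0.576]
wrist_force: [-0.6, 0.5, -0.7]
width: 0.0301
```

play_rows:
  rows:
    - [3, [-0.1, -0.2, -2], [0, 0, -0.11]]
    - [3, [-0.1, -0.2, -3.5], [0, 0, -0.2]]
    - [3, [-0.1, -0.2, -4.5], [0, 0, -0.235]]
    - [3, [-0.1, -0.2, -4.5], [0, 0, -0.235]]
    - [3, [-0.1, -0.2, -4.5], [0, 0, -0.235]]
    - [3, [-0.1, -0.2, -4.5], [0, 0, -0.235]]

```text
time: 31.63
tool_pos: [0.4725, 0.0154, 0.1393]
ee_rot: [3.141, -0.001, 0.349]
wrist_force: [0.7, -0.6, 0.2]
width: 0.0301
```

play_rows:
  rows:
    - [3, [-0.2, -0.1, -3], [0, 0, 0]]
    - [3, [-0.2, -0.1, -6], [0, 0, 0]]
    - [3, [-0.2, -0.1, -8.5], [0, 0, 0]]
    - [3, [-0.2, -0.1, -10], [0, 0, 0]]
    - [3, [-0.2, -0.1, -11.2], [0, 0, 0]]
    - [3, [-0.2, -0.1, -12], [0, 0, 0]]
    - [3, [-0.2, -0.1, -12.5], [0, 0, 0]]
    - [3, [-0.2, -0.1, -12.6], [0, 0, 0]]

```text
time: 32.3
tool_pos: [0.4696, 0.0142, 0.0121]
ee_rot: [3.142, -0.0, 0.348]
wrist_force: [0.3, 0.1, -0.2]
width: 0.0303
```

play_rows:
  rows:
    - [3, [0, 0, 0], [0, 0, 0]]
    - [0.2, [0, 0, 0], [0, 0, 0]]
    - [0.2, [0, 0, 0], [0, 0, 0]]
    - [0.2, [0, 0, 0], [0, 0, 0]]
    - [0.2, [0, 0, 0], [0, 0, 0]]
    - [0.2, [0, 0, 0], [0, 0, 0]]

```text
time: 32.8
tool_pos: [0.4697, 0.0142, 0.0128]
ee_rot: [3.142, -0.001, 0.348]
wrist_force: [-0.9, 1.1, 3.2]
width: 0.0089
```

play_rows:
  rows:
    - [0.2, [0, 0, 1], [0, 0, 0]]
    - [0.2, [0, 0, 4], [0, 0, 0]]
    - [0.2, [0, 0, 8], [0, 0, 0]]
    - [0.2, [0, 0, 12], [0, 0, 0]]
    - [0.2, [0, 0, 16], [0, 0, 0]]
    - [0.2, [0, 0, 19.5], [0, 0, 0]]
    - [0.2, [0, 0, 21.5], [0, 0, 0]]
    - [0.2, [0, 0, 21.8], [0, 0, 0]]

```text
time: 33.47
tool_pos: [0.4711, 0.0137, 0.2354]
ee_rot: [3.137, -0.008, 0.348]
wrist_force: [0.9, -0.4, -3.0]
width: 0.0085
```

play_rows:
  rows:
    - [0.2, [0.2, 2, 0], [0, 0, 0.06]]
    - [0.2, [0.5, 4.5, 0], [0, 0, 0.14]]
    - [0.2, [0.7, 7, 0], [0, 0, 0.23]]
    - [0.2, [1, 10, 0], [0, 0, 0.32]]
    - [0.2, [1.2, 13, 0], [0, 0, 0.41]]
    - [0.2, [1.5, 16, 0], [0, 0, 0.5]]
    - [0.2, [1.7, 19, 0], [0, 0, 0.6]]
    - [0.2, [2, 22, 0], [0, 0, 0.7]]

```text
time: 34.13
tool_pos: [0.4878, 0.235, 0.227]
ee_rot: [-3.138, 0.004, 1.053]
wrist_force: [2.1, -0.3, -4.9]
width: 0.0089
```

play_rows:
  rows:
    - [0.2, [0.2, 3, 0], [0, 0, 0.1]]
    - [0.2, [0.5, 6, 0], [0, 0, 0.2]]
    - [0.2, [0.7, 8.5, 0], [0, 0, 0.29]]
    - [0.2, [1, 10.5, 0], [0, 0, 0.37]]
    - [0.2, [1.1, 11.8, 0], [0, 0, 0.44]]
    - [0.2, [1.2, 12.1, 0], [0, 0, 0.484]]
    - [0.2, [1.2, 12.1, 0], [0, 0, 0.484]]

```text
time: 34.72
tool_pos: [0.5001, 0.3555, 0.2262]
ee_rot: [-3.136, 0.003, 1.534]
wrist_force: [0.2, -0.2, -5.2]
width: 0.0089
```

play_rows:
  rows:
    - [0.2, [0, 0, 0], [0.003, 0.08, 0]]
    - [0.2, [0, 0, 0], [0.007, 0.17, 0]]
    - [0.2, [0, 0, 0], [0.01, 0.26, 0]]
    - [0.2, [0, 0, 0], [0.013, 0.34, 0]]
    - [0.2, [0, 0, 0], [0.013, 0.34, 0]]
    - [0.2, [0, 0, 0], [0.013, 0.34, 0]]
    - [0.2, [0, 0, 0], [0.013, 0.34, 0]]

```text
time: 35.3
tool_pos: [0.501, 0.3547, 0.2295]
ee_rot: [-2.802, 0.001, 1.531]
wrist_force: [-0.3, 1.1, -3.7]
width: 0.0086
```

play_rows:
  rows:
    - [0.2, [-1, 0.1, -3], [0, 0, 0]]
    - [0.2, [-2, 0.2, -6], [0, 0, 0]]
    - [0.2, [-2.6, 0.2, -7.8], [0, 0, 0]]
    - [0.2, [-3, 0.2, -8.8], [0, 0, 0]]
    - [0.2, [-3.2, 0.2, -9.4], [0, 0, 0]]
    - [0.2, [-3.3, 0.2, -9.9], [0, 0, 0]]
    - [0.2, [-3.3, 0.2, -10.2], [0, 0, 0]]
    - [0.2, [-3.3, 0.2, -10.2], [0, 0, 0]]

```text
time: 35.97
tool_pos: [0.4684, 0.3572, 0.1288]
ee_rot: [-2.803, -0.0, 1.532]
wrist_force: [-0.5, 0.0, -3.3]
width: 0.0085
```

play_rows:
  rows:
    - [0.2, [0, 0, 0], [0, 0, 0]]
    - [4, [0, 0, 0], [0, 0, 0]]
    - [4, [0, 0, 0], [0, 0, 0]]
    - [4, [0, 0, 0], [0, 0, 0]]

```text
time: 36.3
tool_pos: [0.4691, 0.3574, 0.1296]
ee_rot: [-2.804, -0.001, 1.532]
wrist_force: [0.3, -0.3, 0.1]
width: 0.0256
```

play_rows:
  rows:
    - [4, [0.3, 0, 1], [0, 0, 0]]
    - [4, [1, 0, 3], [0, 0, 0]]
    - [4, [2, 0, 6], [0, 0, 0]]
    - [4, [3.1, 0, 9], [0, 0, 0]]
    - [4, [3.6, 0, 11], [0, 0, 0]]
    - [4, [3.6, -3, 12], [0, 0, 0]]
    - [4, [3.6, -6.5, 12], [0, 0, 0]]
    - [4, [3.6, -10, 12], [0, 0, 0]]

```text
time: 36.97
tool_pos: [0.5049, 0.2566, 0.2505]
ee_rot: [-2.805, -0.001, 1.534]
wrist_force: [0.5, -0.2, -0.0]
width: 0.0399
```

play_rows:
  rows:
    - [4, [0, -2, 0], [-0.003, -0.08, 0]]
    - [4, [0, -4, 0], [-0.007, -0.17, 0]]
    - [4, [0, -6.5, 0], [-0.01, -0.26, 0]]
    - [4, [0, -9, 0], [-0.013, -0.34, 0]]

```text
time: 37.3
tool_pos: [0.5046, 0.1661, 0.2503]
ee_rot: [3.135, -0.001, 1.532]
wrist_force: [0.2, 0.4, 0.4]
width: 0.0397
```

```bash
python3 deckfit.py; python3 meas.py A B
```

```text
[(-0.114, 1.0)]
t 37.45 [0.5031 0.1661 0.2503] [ 3.139e+00 -1.000e-03  1.530e+00] w 0.0399
A T [ 0.4899  0.1754 -0.1923 63.5556]
A D [  0.4919   0.1739  -0.2041 104.8422]
A TD [  0.4908   0.1751  -0.1863 172.163 ]
B T [ 5.108000e-01  7.940000e-02 -3.693000e-01  2.030662e+02]
B D [ 5.226000e-01  7.050000e-02 -4.553000e-01  2.257662e+02]
B TD [ 5.124000e-01  7.830000e-02 -3.405000e-01  4.519025e+02]
```

The third coupon is seated at x ≈ -0.114. Coupon B no longer fits where it was, so it was either bumped or is hidden. I'll move the arm clear and look.

play_rows:
  rows:
    - [4, [-0.5, -3, 0], [0, 0, -0.1]]
    - [4, [-1, -7, 0], [0, 0, -0.2]]
    - [4, [-2, -11, 0], [0, 0, -0.3]]
    - [4, [-3, -15, 0], [0, 0, -0.4]]
    - [4, [-4, -19, 0], [0, 0, -0.5]]
    - [4, [-4, -23, 0], [0, 0, -0.6]]
    - [4, [-4, -27, 0], [0, 0, -0.7]]
    - [4, [-4, -30, 0], [0, 0, -0.8]]

```text
time: 38.12
tool_pos: [0.4651, -0.1355, 0.2491]
ee_rot: [3.141, -0.001, 0.726]
wrist_force: [-0.2, 0.6, -0.0]
width: 0.04
```

Run:
```python
from fit import *
o=get_obs();print(o["time"],o["tool_pos"].round(4),o["ee_rot"].round(3))
T=cam("top");D=cam("side")
m=orange(T).astype(np.uint8); m=cv2.morphologyEx(m,cv2.MORPH_CLOSE,np.ones((5,5)))
n,_,st,ce=cv2.connectedComponentsWithStats(m)
for i in range(1,n):
    w=onz(T,ce[i],.01)[0]
    if 100<st[i,4]<1500 and .3<w[0]<.62 and -.25<w[1]<.3: print(st[i],ce[i].round(1),w.round(3))
for g in([.4905,.1756,-.19],[.511,.084,-.31],[.515,.06,-.31],[.51,.075,-.8],[.51,.075,.3],[.49,.075,.0]):
    print(g,np.round(fit([T],*g),4),np.round(fit([T,D],*g),4))
a=cv2.resize(T["im"][150:250,240:380],None,fx=4,fy=4);cv2.imwrite("pics/b1.png",a[:,:,::-1])
```

```text
38.1167 [ 0.4651 -0.1355  0.2491] [ 3.141e+00 -1.000e-03  7.260e-01]
[294 201  15  32 157] [300.8 216.5] [0.504 0.066 0.01 ]
[249 205  12  33 141] [254.5 221.1] [0.49  0.192 0.01 ]
[305 204  15  32 161] [311.6 219.7] [0.496 0.036 0.01 ]
[260 207  13  33 174] [266.  223.2] [0.485 0.161 0.01 ]
[0.4905, 0.1756, -0.19] [ 0.4887  0.1758 -0.1979 56.3064] [  0.4903   0.1755  -0.2068 165.4783]
[0.511, 0.084, -0.31] [ 5.106000e-01  8.030000e-02 -3.533000e-01  2.070451e+02] [ 5.121000e-01  7.830000e-02 -3.539000e-01  4.482268e+02]
[0.515, 0.06, -0.31] [ 5.01500e-01  5.09000e-02 -3.11900e-01  6.90488e+01] [ 5.018000e-01  5.060000e-02 -3.032000e-01  1.584105e+02]
[0.51, 0.075, -0.8] [ 5.087000e-01  6.050000e-02 -8.178000e-01  2.806186e+02] [ 5.025000e-01  4.970000e-02 -3.313000e-01  1.620227e+02]
[0.51, 0.075, 0.3] [5.030000e-01 6.310000e-02 1.566000e-01 2.909428e+02] [ 5.018000e-01  5.080000e-02 -3.173000e-01  1.599807e+02]
[0.49, 0.075, 0.0] [ 5.104000e-01  8.030000e-02 -3.371000e-01  2.549813e+02] [4.999000e-01 6.300000e-02 1.345000e-01 4.764156e+02]
```

View pics/b1.png

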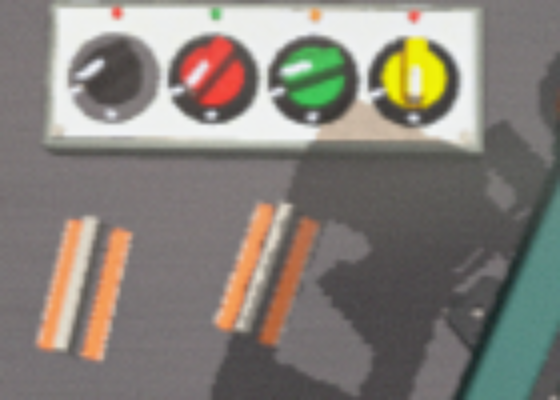

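The bump moved coupon B to (0.502, 0.051, yaw -0.31), at (266,270) in the crop. Coupon A has not moved and the green pointer is still on the tick. I'll take B.

play_rows:
  rows:
    - [4, [0.5, 2, 0], [0, 0, -0.11]]
    - [4, [1, 4.5, -1], [0, 0, -0.23]]
    - [4, [1.5, 7, -2], [0, 0, -0.35]]
    - [4, [2, 10, -4], [0, 0, -0.47]]
    - [4, [2.5, 13, -6], [0, 0, -0.59]]
    - [3, [3, 15.5, -8], [0, 0, -0.71]]
    - [3, [3.5, 17.5, -9.5], [0, 0, -0.83]]
    - [3, [3.7, 18.5, -10.5], [0, 0, -0.94]]

```text
time: 38.88
tool_pos: [0.5012, 0.0564, 0.1415]
ee_rot: [-3.14, 0.004, -0.209]
wrist_force: [0.3, -0.2, -0.6]
width: 0.0303
```

play_rows:
  rows:
    - [3, [0, 0, -0.5], [0, 0, -0.1]]
    - [3, [0, 0, -0.5], [0, 0, -0.1]]
    - [3, [0, 0, -0.5], [0, 0, -0.1]]
    - [3, [0, 0, -0.5], [0, 0, -0.1]]
    - [3, [0, 0, -0.5], [0, 0, -0.1]]

```text
time: 39.3
tool_pos: [0.502, 0.0521, 0.1391]
ee_rot: [-3.141, -0.001, -0.307]
wrist_force: [0.2, 1.2, 0.1]
width: 0.03
```

play_rows:
  rows:
    - [3, [0, -0.1, -3], [0, 0, 0]]
    - [3, [0, -0.1, -6], [0, 0, 0]]
    - [3, [0, -0.1, -8.5], [0, 0, 0]]
    - [3, [0, -0.1, -10], [0, 0, 0]]
    - [3, [0, -0.1, -11.2], [0, 0, 0]]
    - [3, [0, -0.1, -12], [0, 0, 0]]
    - [3, [0, -0.1, -12.4], [0, 0, 0]]
    - [3, [0, -0.1, -12.5], [0, 0, 0]]

```text
time: 39.97
tool_pos: [0.5016, 0.0509, 0.0132]
ee_rot: [-3.142, -0.0, -0.308]
wrist_force: [0.0, -0.1, -0.5]
width: 0.0302
```

play_rows:
  rows:
    - [3, [0, 0, 0], [0, 0, 0]]
    - [0.2, [0, 0, 0], [0, 0, 0]]
    - [0.2, [0, 0, 0], [0, 0, 0]]
    - [0.2, [0, 0, 0], [0, 0, 0]]
    - [0.2, [0, 0, 0], [0, 0, 0]]
    - [0.2, [0, 0, 0], [0, 0, 0]]

```text
time: 40.47
tool_pos: [0.5017, 0.0506, 0.0138]
ee_rot: [3.141, -0.001, -0.308]
wrist_force: [-1.0, -1.9, 2.8]
width: 0.0091
```

play_rows:
  rows:
    - [0.2, [0, 0, 1], [0, 0, 0]]
    - [0.2, [0, 0, 4], [0, 0, 0]]
    - [0.2, [0, 0, 8], [0, 0, 0]]
    - [0.2, [0, 0, 12], [0, 0, 0]]
    - [0.2, [0, 0, 16], [0, 0, 0]]
    - [0.2, [0, 0, 19.5], [0, 0, 0]]
    - [0.2, [0, 0, 21.5], [0, 0, 0]]
    - [0.2, [0, 0, 21.8], [0, 0, 0]]

```text
time: 41.13
tool_pos: [0.5032, 0.0513, 0.2366]
ee_rot: [-3.138, -0.009, -0.308]
wrist_force: [0.4, 0.6, -3.3]
width: 0.0086
```

play_rows:
  rows:
    - [0.2, [0, 1.5, 0], [0, 0, 0.1]]
    - [0.2, [0, 3, 0], [0, 0, 0.22]]
    - [0.2, [0, 5, 0], [0, 0, 0.34]]
    - [0.2, [0, 7, 0], [0, 0, 0.46]]
    - [0.2, [0, 9, 0], [0, 0, 0.58]]
    - [0.2, [0, 11, 0], [0, 0, 0.7]]
    - [0.2, [0, 13, 0], [0, 0, 0.82]]
    - [0.2, [0, 15, 0], [0, 0, 0.94]]

```text
time: 41.8
tool_pos: [0.4998, 0.2018, 0.228]
ee_rot: [-3.139, 0.005, 0.638]
wrist_force: [0.6, -0.7, -4.4]
width: 0.0089
```

play_rows:
  rows:
    - [0.2, [0, 2, 0], [0, 0, 0.12]]
    - [0.2, [0, 4.5, 0], [0, 0, 0.24]]
    - [0.2, [0, 7, 0], [0, 0, 0.36]]
    - [0.2, [0, 9.5, 0], [0, 0, 0.48]]
    - [0.2, [0, 12, 0], [0, 0, 0.6]]
    - [0.2, [0, 14, 0], [0, 0, 0.72]]
    - [0.2, [0, 15.2, 0], [0, 0, 0.83]]
    - [0.2, [0, 15.4, 0], [0, 0, 0.9]]

```text
time: 42.47
tool_pos: [0.4995, 0.3572, 0.227]
ee_rot: [-3.136, 0.002, 1.54]
wrist_force: [-0.2, -0.4, -4.4]
width: 0.0088
```

play_rows:
  rows:
    - [0.2, [0, 0, 0], [0.003, 0.08, 0]]
    - [0.2, [0, 0, 0], [0.007, 0.17, 0]]
    - [0.2, [0, 0, 0], [0.01, 0.26, 0]]
    - [0.2, [0, 0, 0], [0.013, 0.34, 0]]
    - [0.2, [0, 0, 0], [0.013, 0.34, 0]]
    - [0.2, [0, 0, 0], [0.013, 0.34, 0]]
    - [0.2, [0, 0, 0], [0.013, 0.34, 0]]

```text
time: 43.05
tool_pos: [0.5007, 0.355, 0.2298]
ee_rot: [-2.801, 0.001, 1.532]
wrist_force: [0.2, 0.1, -4.2]
width: 0.0087
```

Same release as before: shift (-3.3, 0.2, -10.2).

play_rows:
  rows:
    - [0.2, [-1, 0.1, -3], [0, 0, 0]]
    - [0.2, [-2, 0.2, -6], [0, 0, 0]]
    - [0.2, [-2.6, 0.2, -7.8], [0, 0, 0]]
    - [0.2, [-3, 0.2, -8.8], [0, 0, 0]]
    - [0.2, [-3.2, 0.2, -9.4], [0, 0, 0]]
    - [0.2, [-3.3, 0.2, -9.9], [0, 0, 0]]
    - [0.2, [-3.3, 0.2, -10.2], [0, 0, 0]]
    - [0.2, [-3.3, 0.2, -10.2], [0, 0, 0]]

```text
time: 43.72
tool_pos: [0.4684, 0.3572, 0.1297]
ee_rot: [-2.803, -0.0, 1.532]
wrist_force: [-0.3, -1.3, -4.7]
width: 0.0088
```

play_rows:
  rows:
    - [0.2, [0, 0, 0], [0, 0, 0]]
    - [4, [0, 0, 0], [0, 0, 0]]
    - [4, [0, 0, 0], [0, 0, 0]]
    - [4, [0, 0, 0], [0, 0, 0]]

```text
time: 44.05
tool_pos: [0.4691, 0.3573, 0.1306]
ee_rot: [-2.804, -0.001, 1.532]
wrist_force: [-0.5, 0.5, 0.3]
width: 0.0252
```

play_rows:
  rows:
    - [4, [0.3, 0, 1], [0, 0, 0]]
    - [4, [1, 0, 3], [0, 0, 0]]
    - [4, [2, 0, 6], [0, 0, 0]]
    - [4, [3.1, 0, 9], [0, 0, 0]]
    - [4, [3.6, 0, 11], [0, 0, 0]]
    - [4, [3.6, -3, 12], [0, 0, 0]]
    - [4, [3.6, -6.5, 12], [0, 0, 0]]
    - [4, [3.6, -10, 12], [0, 0, 0]]

```text
time: 44.72
tool_pos: [0.5049, 0.2566, 0.2515]
ee_rot: [-2.805, -0.001, 1.534]
wrist_force: [0.6, -0.3, -0.7]
width: 0.0403
```

play_rows:
  rows:
    - [4, [0, -2, 0], [-0.003, -0.08, 0]]
    - [4, [0, -4, 0], [-0.007, -0.17, 0]]
    - [4, [0, -6.5, 0], [-0.01, -0.26, 0]]
    - [4, [0, -9, 0], [-0.013, -0.34, 0]]

```text
time: 45.05
tool_pos: [0.5047, 0.166, 0.2512]
ee_rot: [3.135, -0.001, 1.532]
wrist_force: [0.6, -1.1, 0.9]
width: 0.0405
```

```bash
python3 deckfit.py; python3 meas.py A
```

```text
[(-0.159, 0.98)]
t 45.2 [0.5031 0.1661 0.2513] [ 3.139e+00 -1.000e-03  1.530e+00] w 0.0397
A T [ 0.4895  0.1753 -0.1925 65.029 ]
A D [  0.4915   0.1745  -0.1832 104.2654]
A TD [  0.4908   0.1751  -0.1863 173.5394]
```

Four are seated, the last at x ≈ -0.159. Now coupon A, the last one.

play_rows:
  rows:
    - [4, [-0.2, 0.1, 0], [0, 0, -0.12]]
    - [4, [-0.4, 0.2, -1], [0, 0, -0.24]]
    - [4, [-0.6, 0.4, -2], [0, 0, -0.36]]
    - [4, [-0.8, 0.6, -3], [0, 0, -0.48]]
    - [4, [-1, 0.7, -4], [0, 0, -0.6]]
    - [3, [-1.2, 0.8, -5], [0, 0, -0.72]]
    - [3, [-1.3, 0.9, -6], [0, 0, -0.84]]
    - [3, [-1.3, 0.9, -7], [0, 0, -0.95]]

```text
time: 45.87
tool_pos: [0.4921, 0.1774, 0.1793]
ee_rot: [-3.14, -0.0, 0.577]
wrist_force: [-1.4, -0.2, -0.7]
width: 0.0304
```

play_rows:
  rows:
    - [3, [0, 0, -1], [0, 0, -0.12]]
    - [3, [0, 0, -2], [0, 0, -0.24]]
    - [3, [0, 0, -3], [0, 0, -0.36]]
    - [3, [0, 0, -4], [0, 0, -0.48]]
    - [3, [0, 0, -4.3], [0, 0, -0.6]]
    - [3, [0, 0, -4.3], [0, 0, -0.72]]
    - [3, [0, 0, -4.3], [0, 0, -0.776]]
    - [3, [0, 0, -4.3], [0, 0, -0.776]]

```text
time: 46.53
tool_pos: [0.4923, 0.1771, 0.1364]
ee_rot: [-3.141, 0.001, -0.194]
wrist_force: [-0.4, -0.2, -0.2]
width: 0.03
```

play_rows:
  rows:
    - [3, [0, 0, 0], [0, 0, 0]]
    - [3, [0, 0, 0], [0, 0, 0]]
    - [3, [0, 0, 0], [0, 0, 0]]

```text
time: 46.78
tool_pos: [0.4916, 0.1764, 0.1363]
ee_rot: [-3.141, 0.0, -0.193]
wrist_force: [-0.1, -0.5, 0.7]
width: 0.0298
```

play_rows:
  rows:
    - [3, [-0.1, -0.1, -3], [0, 0, 0]]
    - [3, [-0.1, -0.1, -6], [0, 0, 0]]
    - [3, [-0.1, -0.1, -8.5], [0, 0, 0]]
    - [3, [-0.1, -0.1, -10], [0, 0, 0]]
    - [3, [-0.1, -0.1, -11.2], [0, 0, 0]]
    - [3, [-0.1, -0.1, -11.9], [0, 0, 0]]
    - [3, [-0.1, -0.1, -12.2], [0, 0, 0]]
    - [3, [-0.1, -0.1, -12.3], [0, 0, 0]]

```text
time: 47.45
tool_pos: [0.4907, 0.1751, 0.0133]
ee_rot: [-3.141, -0.0, -0.194]
wrist_force: [-0.6, 0.1, 0.6]
width: 0.03
```

play_rows:
  rows:
    - [3, [0, 0, 0], [0, 0, 0]]
    - [0.2, [0, 0, 0], [0, 0, 0]]
    - [0.2, [0, 0, 0], [0, 0, 0]]
    - [0.2, [0, 0, 0], [0, 0, 0]]
    - [0.2, [0, 0, 0], [0, 0, 0]]
    - [0.2, [0, 0, 0], [0, 0, 0]]

```text
time: 47.95
tool_pos: [0.4908, 0.1754, 0.0138]
ee_rot: [-3.141, -0.001, -0.194]
wrist_force: [-0.4, 0.7, 1.5]
width: 0.0088
```

play_rows:
  rows:
    - [0.2, [0, 0, 1], [0, 0, 0]]
    - [0.2, [0, 0, 4], [0, 0, 0]]
    - [0.2, [0, 0, 8], [0, 0, 0]]
    - [0.2, [0, 0, 12], [0, 0, 0]]
    - [0.2, [0, 0, 16], [0, 0, 0]]
    - [0.2, [0, 0, 19.5], [0, 0, 0]]
    - [0.2, [0, 0, 21.5], [0, 0, 0]]
    - [0.2, [0, 0, 21.8], [0, 0, 0]]

```text
time: 48.62
tool_pos: [0.492, 0.1753, 0.2366]
ee_rot: [-3.138, -0.008, -0.194]
wrist_force: [1.2, 1.0, -3.8]
width: 0.0087
```

play_rows:
  rows:
    - [0.2, [0.1, 1, 0], [0, 0, 0.09]]
    - [0.2, [0.2, 2, 0], [0, 0, 0.2]]
    - [0.2, [0.3, 3, 0], [0, 0, 0.31]]
    - [0.2, [0.4, 4, 0], [0, 0, 0.42]]
    - [0.2, [0.5, 5, 0], [0, 0, 0.53]]
    - [0.2, [0.6, 6, 0], [0, 0, 0.64]]
    - [0.2, [0.7, 7, 0], [0, 0, 0.75]]
    - [0.2, [0.7, 8, 0], [0, 0, 0.86]]

```text
time: 49.28
tool_pos: [0.4961, 0.2549, 0.2277]
ee_rot: [-3.14, 0.006, 0.671]
wrist_force: [0.7, -0.6, -4.7]
width: 0.009
```

play_rows:
  rows:
    - [0.2, [0, 1.5, 0], [0, 0, 0.11]]
    - [0.2, [0.1, 3, 0], [0, 0, 0.22]]
    - [0.2, [0.2, 4.5, 0], [0, 0, 0.33]]
    - [0.2, [0.3, 6, 0], [0, 0, 0.44]]
    - [0.2, [0.4, 7.5, 0], [0, 0, 0.55]]
    - [0.2, [0.4, 9, 0], [0, 0, 0.66]]
    - [0.2, [0.4, 9.9, 0], [0, 0, 0.77]]
    - [0.2, [0.4, 10, 0], [0, 0, 0.865]]

```text
time: 49.95
tool_pos: [0.4998, 0.3561, 0.2271]
ee_rot: [-3.136, 0.003, 1.538]
wrist_force: [-0.5, -0.9, -4.6]
width: 0.0091
```

play_rows:
  rows:
    - [0.2, [0, 0, 0], [0.003, 0.08, 0]]
    - [0.2, [0, 0, 0], [0.007, 0.17, 0]]
    - [0.2, [0, 0, 0], [0.01, 0.26, 0]]
    - [0.2, [0, 0, 0], [0.013, 0.34, 0]]
    - [0.2, [0, 0, 0], [0.013, 0.34, 0]]
    - [0.2, [0, 0, 0], [0.013, 0.34, 0]]
    - [0.2, [0, 0, 0], [0.013, 0.34, 0]]

```text
time: 50.53
tool_pos: [0.5008, 0.3549, 0.2298]
ee_rot: [-2.801, 0.002, 1.531]
wrist_force: [-0.5, 0.9, -5.0]
width: 0.0084
```

play_rows:
  rows:
    - [0.2, [-1, 0.1, -3], [0, 0, 0]]
    - [0.2, [-2, 0.2, -6], [0, 0, 0]]
    - [0.2, [-2.6, 0.2, -7.8], [0, 0, 0]]
    - [0.2, [-3, 0.2, -8.8], [0, 0, 0]]
    - [0.2, [-3.2, 0.2, -9.4], [0, 0, 0]]
    - [0.2, [-3.3, 0.2, -9.9], [0, 0, 0]]
    - [0.2, [-3.3, 0.2, -10.2], [0, 0, 0]]
    - [0.2, [-3.3, 0.2, -10.2], [0, 0, 0]]

```text
time: 51.2
tool_pos: [0.4684, 0.3572, 0.1298]
ee_rot: [-2.803, -0.0, 1.531]
wrist_force: [-0.6, 0.7, -3.5]
width: 0.0085
```

play_rows:
  rows:
    - [0.2, [0, 0, 0], [0, 0, 0]]
    - [4, [0, 0, 0], [0, 0, 0]]
    - [4, [0, 0, 0], [0, 0, 0]]
    - [4, [0, 0, 0], [0, 0, 0]]

```text
time: 51.53
tool_pos: [0.4691, 0.3574, 0.1306]
ee_rot: [-2.804, -0.001, 1.531]
wrist_force: [0.1, -0.5, -0.3]
width: 0.0252
```

play_rows:
  rows:
    - [4, [0.3, 0, 1], [0, 0, 0]]
    - [4, [1, 0, 3], [0, 0, 0]]
    - [4, [2, 0, 6], [0, 0, 0]]
    - [4, [3.1, 0, 9], [0, 0, 0]]
    - [4, [3.6, 0, 11], [0, 0, 0]]
    - [4, [3.6, -3, 12], [0, 0, 0]]
    - [4, [3.6, -6.5, 12], [0, 0, 0]]
    - [4, [3.6, -10, 12], [0, 0, 0]]

```text
time: 52.2
tool_pos: [0.5049, 0.2566, 0.2515]
ee_rot: [-2.805, -0.001, 1.533]
wrist_force: [-0.8, -0.1, 0.3]
width: 0.04
```

play_rows:
  rows:
    - [4, [0, -2, 0], [-0.003, -0.08, 0]]
    - [4, [0, -4, 0], [-0.007, -0.17, 0]]
    - [4, [0, -6.5, 0], [-0.01, -0.26, 0]]
    - [4, [0, -9, 0], [-0.013, -0.34, 0]]

```text
time: 52.53
tool_pos: [0.5047, 0.1661, 0.2513]
ee_rot: [3.135, -0.001, 1.531]
wrist_force: [-0.3, -0.5, 0.7]
width: 0.0398
```

play_rows:
  rows:
    - [4, [-1, -3, 0], [0, 0, 0]]
    - [4, [-3, -6, 0], [0, 0, 0]]
    - [4, [-6, -10, 0], [0, 0, 0]]
    - [4, [-9, -14, 0], [0, 0, 0]]
    - [4, [-9, -17, 0], [0, 0, 0]]
    - [4, [-9, -20, 0], [0, 0, 0]]
    - [4, [-9, -22, 0], [0, 0, 0]]
    - [4, [-9, -22, 0], [0, 0, 0]]

```text
time: 53.2
tool_pos: [0.4141, -0.0561, 0.2507]
ee_rot: [3.139, 0.002, 1.525]
wrist_force: [1.2, 0.8, 0.7]
width: 0.0398
```

```bash
python3 deckfit.py
python3 - <<'E'
from h import *
o=get_obs();print(o["time"],o["tool_pos"].round(4),o["ee_rot"].round(3))
T=cam("top");D=cam("side")
im=np.zeros((600,800,3),np.uint8)
a=cv2.resize(T["im"][130:250,135:345],None,fx=3.8,fy=2.5,interpolation=cv2.INTER_CUBIC)
a=cv2.resize(T["im"][130:250,135:365],None,fx=2.5,fy=2.5,interpolation=cv2.INTER_CUBIC);im[:300,:a.shape[1]]=a
b=cv2.resize(D["im"][205:325,150:290],None,fx=2.5,fy=2.5,interpolation=cv2.INTER_CUBIC);im[300:,:350]=b
c=cv2.resize(D["im"][95:195,300:440],None,fx=3,fy=3,interpolation=cv2.INTER_CUBIC);im[300:,360:780]=c
cv2.imwrite("pics/f1.png",im[:,:,::-1])
E
```

```text
[(-0.206, 1.0)]
53.25 [ 0.4142 -0.0543  0.2504] [ 3.14  -0.     1.527]
```

View pics/f1.png

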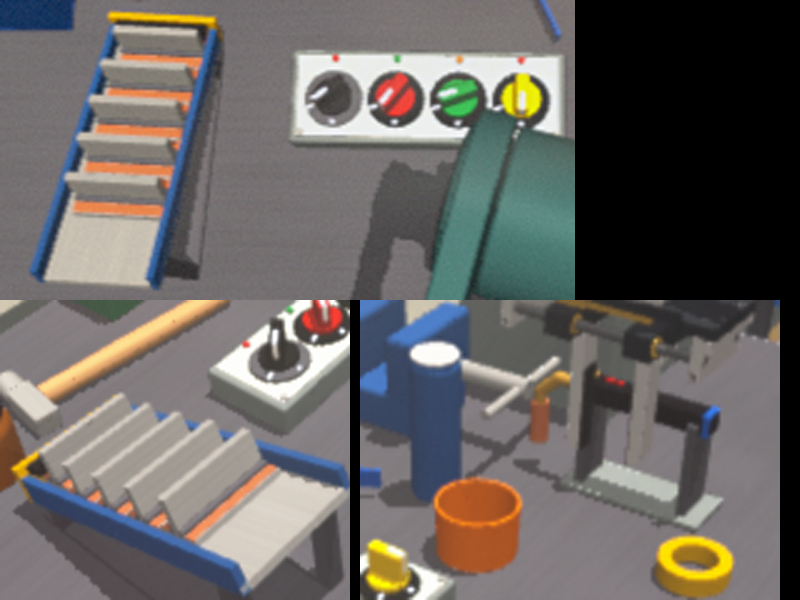

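All five coupons sit crosswise in a row on the rack, the last at x ≈ -0.206. The torch is in its rest, and the pot, tape and can stand where they were. Now I'll turn the green knob back.

play_rows:
  rows:
    - [3, [2, 0.8, 0], [0, 0, 0.06]]
    - [3, [5, 1.8, 0], [0, 0, 0.12]]
    - [3, [8.5, 3, 0], [0, 0, 0.18]]
    - [3, [12, 4.2, 0], [0, 0, 0.24]]
    - [3, [15.5, 5.4, -1], [0, 0, 0.3]]
    - [3, [18.5, 6.5, -2], [0, 0, 0.36]]
    - [3, [20.8, 7.2, -3], [0, 0, 0.41]]
    - [3, [21.5, 7.3, -4], [0, 0, 0.41]]

```text
time: 54.02
tool_pos: [0.6316, 0.0238, 0.207]
ee_rot: [-3.141, -0.002, 1.946]
wrist_force: [-0.7, 0.1, 0.2]
width: 0.0299
```

play_rows:
  rows:
    - [3, [0, 0, -1], [0, 0, 0]]
    - [3, [0, 0, -2], [0, 0, 0]]
    - [3, [0, 0, -3], [0, 0, 0]]
    - [3, [0, 0, -3], [0, 0, 0]]
    - [3, [0, 0, -3], [0, 0, 0]]
    - [3, [0, 0, -3], [0, 0, 0]]

```text
time: 54.52
tool_pos: [0.629, 0.0196, 0.1803]
ee_rot: [3.14, 0.001, 1.94]
wrist_force: [0.5, 0.3, 0.3]
width: 0.0299
```

play_rows:
  rows:
    - [3, [0, 0, -3], [0, 0, 0]]
    - [3, [0, 0, -5.5], [0, 0, 0]]
    - [3, [0, 0, -7.5], [0, 0, 0]]
    - [3, [0, 0, -9], [0, 0, 0]]
    - [3, [0, 0, -10.2], [0, 0, 0]]
    - [3, [0, 0, -11], [0, 0, 0]]
    - [3, [0, 0, -11.6], [0, 0, 0]]
    - [3, [0, 0, -11.8], [0, 0, 0]]

```text
time: 55.18
tool_pos: [0.6293, 0.0199, 0.0609]
ee_rot: [3.141, 0.0, 1.941]
wrist_force: [0.0, -0.3, -0.7]
width: 0.0298
```

play_rows:
  rows:
    - [3, [0, 0, 0], [0, 0, 0]]
    - [0.5, [0, 0, 0], [0, 0, 0]]
    - [0.5, [0, 0, 0], [0, 0, 0]]
    - [0.5, [0, 0, 0], [0, 0, 0]]
    - [0.5, [0, 0, 0], [0, 0, 0]]
    - [0.5, [0, 0, 0], [0, 0, 0]]

```text
time: 55.68
tool_pos: [0.6289, 0.0196, 0.0621]
ee_rot: [-3.141, 0.001, 1.941]
wrist_force: [-3.8, -0.9, 5.6]
width: 0.0138
```

play_rows:
  rows:
    - [0.5, [0, 0, 0], [0, 0, 0.08]]
    - [0.5, [0, 0, 0], [0, 0, 0.18]]
    - [0.5, [0, 0, 0], [0, 0, 0.28]]
    - [0.5, [0, 0, 0], [0, 0, 0.38]]
    - [0.5, [0, 0, 0], [0, 0, 0.48]]
    - [0.5, [0, 0, 0], [0, 0, 0.58]]
    - [0.5, [0, 0, 0], [0, 0, 0.6]]
    - [0.5, [0, 0, 0], [0, 0, 0.6]]

```text
time: 56.35
tool_pos: [0.6291, 0.0197, 0.0621]
ee_rot: [-3.141, 0.0, 2.541]
wrist_force: [-4.4, -1.5, 5.5]
width: 0.0135
```

play_rows:
  rows:
    - [0.5, [0, 0, 0], [0, 0, 0.1]]
    - [0.5, [0, 0, 0], [0, 0, 0.2]]
    - [0.5, [0, 0, 0], [0, 0, 0.3]]
    - [0.5, [0, 0, 0], [0, 0, 0.4]]
    - [0.5, [0, 0, 0], [0, 0, 0.48]]
    - [0.5, [0, 0, 0], [0, 0, 0.53]]
    - [0.5, [0, 0, 0], [0, 0, 0.54]]
    - [0.5, [0, 0, 0], [0, 0, 0.54]]

```text
time: 57.02
tool_pos: [0.6291, 0.0198, 0.0621]
ee_rot: [-3.141, 0.0, 3.081]
wrist_force: [-3.8, -1.0, 4.9]
width: 0.014
```

```bash
python3 -c "
from bench import *
o=get_obs();print(o['ee_rot'],o['wrist_torque'],o['width'])"
```

```text
[-3.14127185e+00  8.04573707e-05  3.08098780e+00] [-0.13364819  0.63360173 -0.04524078] 0.014003332466455585
```

Tool yaw 3.08 puts the knob at about 0.06 rad. I'll release, retreat and check.

play_rows:
  rows:
    - [0.5, [0, 0, 0], [0, 0, 0]]
    - [3, [0, 0, 0], [0, 0, 0]]
    - [3, [0, 0, 0], [0, 0, 0]]
    - [3, [0, 0, 0], [0, 0, 0]]
    - [3, [0, 0, 2], [0, 0, 0]]
    - [3, [0, 0, 5], [0, 0, 0]]
    - [3, [0, 0, 8], [0, 0, 0]]
    - [3, [0, 0, 11], [0, 0, 0]]

```text
time: 57.68
tool_pos: [0.6291, 0.0203, 0.1714]
ee_rot: [3.141, -0.001, 3.081]
wrist_force: [0.4, 0.6, -0.3]
width: 0.03
```

play_rows:
  rows:
    - [4, [0, 0, 3], [0, 0, 0]]
    - [4, [-1, -1, 6], [0, 0, 0]]
    - [4, [-4, -2, 8], [0, 0, 0]]
    - [4, [-8, -4, 9], [0, 0, 0]]
    - [4, [-12, -6, 9], [0, 0, 0]]
    - [4, [-16, -8, 9], [0, 0, 0]]
    - [4, [-19, -9, 9], [0, 0, 0]]
    - [4, [-20, -10, 9], [0, 0, 0]]

```text
time: 58.35
tool_pos: [0.4254, -0.0804, 0.2615]
ee_rot: [-3.141, 0.0, 3.08]
wrist_force: [0.2, 0.2, -0.2]
width: 0.0403
```

play_rows:
  rows:
    - [4, [0, -3, 0], [0, 0, 0]]
    - [4, [0, -6, 0], [0, 0, 0]]
    - [4, [0, -8, 0], [0, 0, 0]]
    - [4, [0, -9, 0], [0, 0, 0]]
    - [4, [0, -9, 0], [0, 0, 0]]
    - [4, [0, -9, 0], [0, 0, 0]]
    - [4, [0, -9, 0], [0, 0, 0]]

```text
time: 58.93
tool_pos: [0.4295, -0.169, 0.261]
ee_rot: [3.141, 0.0, 3.082]
wrist_force: [0.6, -0.0, 0.6]
width: 0.0402
```

```bash
python3 deckfit.py
python3 - <<'E'
from h import *
o=get_obs();print(o["time"],o["tool_pos"].round(4),o["wrist_force"].round(1))
T=cam("top");D=cam("side")
im=np.zeros((600,800,3),np.uint8)
a=cv2.resize(T["im"][130:250,135:365],None,fx=3.4,fy=2.5,interpolation=cv2.INTER_CUBIC)
a=cv2.resize(T["im"][130:250,135:365],None,fx=2.5,fy=2.5,interpolation=cv2.INTER_CUBIC);im[:300,:a.shape[1]]=a
b=cv2.resize(D["im"][205:325,150:290],None,fx=2.5,fy=2.5,interpolation=cv2.INTER_CUBIC);im[300:,:350]=b
c=cv2.resize(D["im"][95:195,300:440],None,fx=3,fy=3,interpolation=cv2.INTER_CUBIC);im[300:,360:780]=c
cv2.imwrite("pics/f2.png",im[:,:,::-1])
E
```

```text
[(-0.206, 1.0)]
58.9833 [ 0.4295 -0.1689  0.2611] [0.4 0.1 0.4]
```

View pics/f2.png

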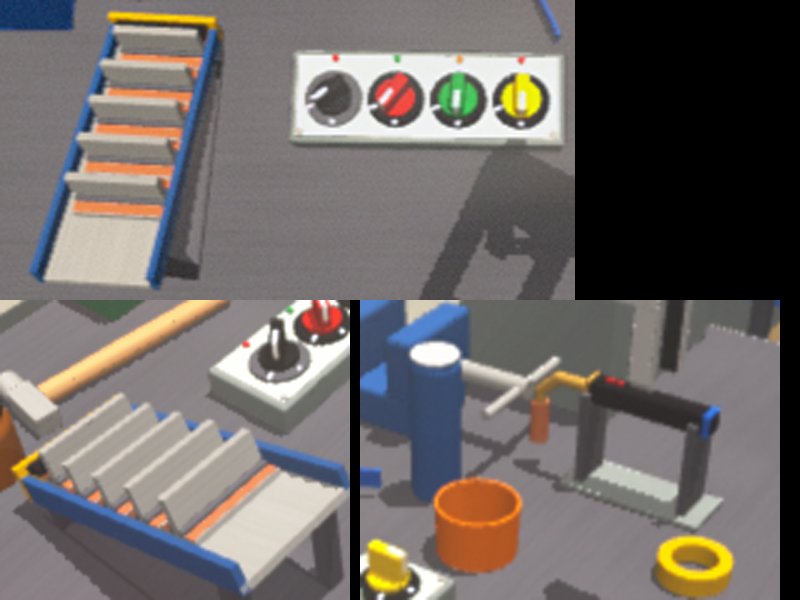

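The green pointer is at the dot (458,100 over 458,122), the coupons and torch are unchanged, and the gripper is clear of everything. I'll hand the job in.

```bash
python3 -c "
from bench import *
print(close_job())"
```

```text
the job is handed in; nothing more can be done
None
```

The whole job is done and handed in at about 59 s of the 210 s; no verdict came back.

**What I did:**
- I turned the green knob to its tick, about 1.2 rad by tool yaw.
- I dipped the nozzle about 3 cm below the pot rim for just over a second and laid the torch back in both saddles.
- I placed all five coupons one by one at the top of the rack, and each slid down.
- One coupon was knocked about 3 cm aside mid-run. I found it again and placed it normally.
- I then turned the green knob back to about 0.06 rad.

**Last checks:**
- **Coupons:** the picture shows all five crosswise, base down and touching. The top one measured x ≈ -0.206 m; earlier ones measured about -0.068, -0.114 and -0.159 m as they landed. I did not measure the first coupon's distance to the stop; the picture and its neighbour at -0.068 put it there.
- **Torch and others:** the torch is home with the nozzle forward. The pot and tape roll look unmoved, as does the spray can.
- **Knobs:** the green pointer is at the dot and the other three look unchanged.
- **Robot:** the gripper is clear, with near-zero wrist force.

No final check failed or disagreed. One reading along the way did: the knob bar looked nearer 1.3 than 1.2 rad in the picture at the tick, still within the allowed 1.0 to 1.4.

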